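# Fit the bronze post sleeves in the optical-table mounting block

## Robot

A 7-joint arm with a two-finger parallel gripper is mounted at the origin on the work surface. World frame = base frame: x ahead of the robot, y to its left, z up, the work surface at z = 0. Lengths are in m, angles in rad, forces in N, time in s.
With the tool pointing down it reaches from about 0.425 to 0.875 m from the base axis. Payload 9.9 kg.
Tool frame: the origin (TCP) lies midway between the tips of the shut fingers; the grasp point (between the pads) lies 19 mm behind it; z points along the fingers, y is the direction in which the jaws open and shut (so a half turn about z gives the same grasp; the last joint's range is limited). The gripper opens to 85 mm and grips with 20 to 120 N. Pads are 22 mm wide; open, the fingers measure 114 mm over their backs; the gripper's body (76 mm by 85 mm) begins 54 mm behind the grasp point. The pads swing forward as they close: fully open they stand 13 mm farther back than shut.
Start: joints at [-1.212, 0.576, 0.025, 1.437, -0.015, 1.129, -0.057], TCP at [0.289, 0.61, 0.195] pointing down, gripper open.
Joint ranges: [-2.76, 2.76], [-0.34, 2.15], [-1.52, 1.57], [0.19, 2.46], [-1.09, 4.23], [0.17, 1.99], [-2.82, 2.82]. Speed limits (rad/s): [2.22, 2.22, 3.01, 3.01, 3.14, 3.14, 3.14].

## Interface

Orientations are given as a unit quaternion [w, x, y, z].
In Python, from cell import bot, optics gives the robot as it stands. The module is installed in compiled form; this text tells all that it offers.
- The arm moves only by the shell command python3 -m handwheel 'ROWS' [FORCE]. ROWS is JSON, one flat list of numbers, 5 for each row, row after row: the opening, from 0 (shut) to 1 (fully open), then the shift along the tool's x, y, z in mm, then the turn about the tool's z in rad. In form: [gripper, x, y, z, spin, gripper, x, y, z, spin, ...]. A call has 1 to 10 rows; each row shifts and turns the commanded pose from where the row before left it, along the tool's axes as they then stand; what a row does not reach is not made up. A row lasts 1/10 s, in which the tool goes at most 50 mm and 8.59 degrees, less where a joint would pass 70% of its speed; a pose out of reach is approached as far as the arm can. A call is refused whole if a number of a shift passes 50 or a number of a turn 0.15, either way. A call with a gripper value outside its range is refused whole. The fingers move at their own pace and stop on an object; FORCE is the grip in N (left out, the last holds). Time passes only in rows, so rows that do not move let the fingers close. It gives the time, the measured TCP pose, the force and the opening at its end, in the units of the state.
- bot.read_state(): the state, without advancing time (a new reading comes with each control period).
- optics.grab_frame(name): name is "side" or "top"; returns (picture, depth): 480x640x3 uint8, red, green, blue; 480x640 float32, m along the optical axis (not along the pixel's ray), 0 where there is no reading.
- optics.camera_model(name): a dict with "fx", "fy", "cx", "cy" (pixels), "view" (4x4, takes a point from world to camera coordinates). Camera axes: x right, y up, looking along -z (the intrinsics and any distortion apply to the point x, -y, -z); pixel columns grow to the right and rows downward; lengths in m; the calibration is good to about 2 mm. A picture is of the moment at which its call begins. camera_model takes no time and is no camera call.
- bot.sign_off(): hands the job in, once; it reports no verdict.
The state is a dict: "clock": time; "joint_pos": joint angles; "qvel": joint speeds; "tau": joint torques, N m; "position": TCP position; "tcp_rot": TCP orientation; "ft_force": force on the tool from outside, world axes, zero at the start; "ft_torque": the same for the moment, N m; "opening": opening from 0.0 (shut) to 1.0 (fully open).
Only numpy, scipy, OpenCV 4.12 (cv2) and the standard library are available. Lean on these libraries where they do the work, as an engineer would, in place of code of your own. Each camera call takes 0.05 s, during which the arm holds its last target.

## Task

Get the mounting block ready: with the scraper, wipe every loose chip off its deck into the yellow tray at its end (keep the gripper's fingers off the chips), then press each bronze sleeve that is there down into a bore of its own until its shoulder sits flush on the deck. After that, put the square key in the clamp socket and turn it clockwise to its stop, stand the key upright back in its wooden holder, and leave the scraper standing on its black mat with the bystanders where they are.

Things in the scene. Friction and masses are not known exactly. Their poses are not given: they have to be found in the camera images.
- block: Fixed block, origin under the deck's centre at table height. Aluminium deck 110 (x) by 200 (y -100..100), top at height 40, between blue rails at x 55..63 both sides, 8 mm above the deck. At y 100..160 a blue clamp housing, 126 wide, top at height 60. At y -100..-165, beyond the deck's open end, a yellow chip tray: floor at height 4, end wall 30, side walls 40 high. All mm.
- bore0 (a point): Centre of the mouth of bore 0, in the deck surface (40 mm above the table), axis vertical, at y = -64 mm on the block's centre line. Bore 47 mm diameter. A black friction plug 45 mm across fills it flush with the deck; it gives way at about 10 N (more when pushed fast), travels up to 26 mm down and stays where it is pushed.
- bore1 (a point): Centre of the mouth of bore 1, in the deck surface (40 mm above the table), axis vertical, at y = 0 mm on the block's centre line. Bore 47 mm diameter. A black friction plug 45 mm across fills it flush with the deck; it gives way at about 10 N (more when pushed fast), travels up to 26 mm down and stays where it is pushed.
- bore2 (a point): Centre of the mouth of bore 2, in the deck surface (40 mm above the table), axis vertical, at y = 64 mm on the block's centre line. Bore 47 mm diameter. A black friction plug 45 mm across fills it flush with the deck; it gives way at about 10 N (more when pushed fast), travels up to 26 mm down and stays where it is pushed.
- clamp (a joint): Angle of the brass clamp spindle in the blue housing, rad. 0 = open, stop at 1.3 = fully locked; grows as it is turned clockwise seen from above; friction about 0.12 N m, stays where it is left. At 0 its square socket is parallel to the block's axes. A white dot marks one side of the socket.
- socket (a point): Centre of the mouth of the spindle's square socket, on its vertical turning axis, 56 mm above the table (recessed 4 mm below the housing top), 130 mm along +y from the block's origin. Socket 18.4 mm square, 32 mm deep. The x and y axes of the point turn with the spindle and are parallel to the socket's sides.
- sleeve0: Bronze flanged sleeve standing upright on its spigot (may be absent). From below: spigot 44 mm diameter, 22 mm long with a 1.5 mm chamfer at its foot; shoulder 58 mm diameter, 8 mm thick; barrel 34 mm diameter, 36 mm long; 66 mm overall, about 0.35 kg, weight low in the spigot. Origin: centre of the spigot's foot, z up along the axis.
- sleeve1: Bronze flanged sleeve standing upright on its spigot (may be absent). From below: spigot 44 mm diameter, 22 mm long with a 1.5 mm chamfer at its foot; shoulder 58 mm diameter, 8 mm thick; barrel 34 mm diameter, 36 mm long; 66 mm overall, about 0.35 kg, weight low in the spigot. Origin: centre of the spigot's foot, z up along the axis.
- sleeve2: Bronze flanged sleeve standing upright on its spigot (may be absent). From below: spigot 44 mm diameter, 22 mm long with a 1.5 mm chamfer at its foot; shoulder 58 mm diameter, 8 mm thick; barrel 34 mm diameter, 36 mm long; 66 mm overall, about 0.35 kg, weight low in the spigot. Origin: centre of the spigot's foot, z up along the axis.
- chip0: Curled bright brass chip, 30 x 20 x 10 mm, 12 g, loose on the deck (may be absent). Origin: centre of its underside.
- chip1: Curled bright brass chip, 30 x 20 x 10 mm, 12 g, loose on the deck (may be absent). Origin: centre of its underside.
- chip2: Curled bright brass chip, 30 x 20 x 10 mm, 12 g, loose on the deck (may be absent). Origin: centre of its underside.
- chip3: Curled bright brass chip, 30 x 20 x 10 mm, 12 g, loose on the deck (may be absent). Origin: centre of its underside.
- chip4: Curled bright brass chip, 30 x 20 x 10 mm, 12 g, loose on the deck (may be absent). Origin: centre of its underside.
- scraper: Scraper block: white blade 36 (x) by 100 (y) by 20 mm high, orange handle on top 20 (x) by 50 (y), from 20 to 75 mm height. 0.2 kg. Origin: centre of the blade's underside, z up.
- mat: Black rubber tool mat, fixed, 140 x 140 x 3 mm; origin: centre of its underside, at table height. The scraper starts on it.
- key: Loose T-handled square key, standing upright in its holder. Shank 16 mm square, 70 mm long with a 4 mm chamfered tip; red handle bar 80 (x) by 14 (y), from 70 to 90 mm above the tip. 0.12 kg. Origin: centre of the tip's underside, z up to the handle; shank sides parallel to x and y.
- keyholder: Fixed wooden key holder 70 x 70 x 40 mm with a round 26 mm through hole in the middle, down to the table; origin: centre of its underside.
- lens_post: Bystander: lens in a black ring on a short post, 85 mm tall, base 48 mm diameter.
- mirror_post: Bystander: square black mirror mount on a post, 93 mm tall, base 48 mm diameter.
- screw_box: Bystander: open blue box 70 x 90 x 30 mm.
- roller: Bystander: upright steel cylinder 40 mm diameter, 60 mm tall.
- meter: Bystander: grey hand-held meter box 90 x 60 x 30 mm.
There are look-alikes about, which are no part of the job. Leave any green or purple look-alike of the sleeve1 alone. Leave any pink or turquoise look-alike of the keyholder alone.

How it is judged:
On the way, in this order (a step that is already met when the one before it is completed fails the run):
1. all chips lie in the yellow tray (y of chip0 in the frame of block between -0.165 and -0.095 m and z of each of chip0, chip1, chip2, chip3, chip4 in the frame of block below 0.035 m and x of chip0 in the frame of block between -0.062 and 0.062 m and y of chip1 in the frame of block between -0.165 and -0.095 m and x of chip1 in the frame of block between -0.062 and 0.062 m and y of chip2 in the frame of block between -0.165 and -0.095 m and x of chip2 in the frame of block between -0.062 and 0.062 m and y of chip3 in the frame of block between -0.165 and -0.095 m and x of chip3 in the frame of block between -0.062 and 0.062 m and y of chip4 in the frame of block between -0.165 and -0.095 m and x of chip4 in the frame of block between -0.062 and 0.062 m), for 0.2 s.
2. every sleeve sits with its shoulder down on the deck in a bore (((horizontal distance between sleeve0 and bore0 below 0.004 m and z of sleeve0 in the frame of bore0 below -0.02 m) or (horizontal distance between sleeve0 and bore1 below 0.004 m and z of sleeve0 in the frame of bore1 below -0.02 m) or (horizontal distance between sleeve0 and bore2 below 0.004 m and z of sleeve0 in the frame of bore2 below -0.02 m)) and angle between each of sleeve0, sleeve1, sleeve2's own z axis and vertical below 0.06 rad and ((horizontal distance between sleeve1 and bore0 below 0.004 m and z of sleeve1 in the frame of bore0 below -0.02 m) or (horizontal distance between sleeve1 and bore1 below 0.004 m and z of sleeve1 in the frame of bore1 below -0.02 m) or (horizontal distance between sleeve1 and bore2 below 0.004 m and z of sleeve1 in the frame of bore2 below -0.02 m)) and ((horizontal distance between sleeve2 and bore0 below 0.004 m and z of sleeve2 in the frame of bore0 below -0.02 m) or (horizontal distance between sleeve2 and bore1 below 0.004 m and z of sleeve2 in the frame of bore1 below -0.02 m) or (horizontal distance between sleeve2 and bore2 below 0.004 m and z of sleeve2 in the frame of bore2 below -0.02 m))), for 0.2 s.
3. with the key in the socket, the clamp is turned clockwise to its stop (value of joint clamp above 1.1 rad and horizontal distance between key and socket below 0.008 m and z of key in the frame of socket below -0.015 m), for 0.1 s.
At the end, for the whole second after the job is handed in: Chips all in the tray; each sleeve in a bore within 4 mm of its axis, shoulder within 2 mm of the deck, tilt under 0.06 rad; clamp beyond 1.1 rad; key in its holder, tip within 12 mm of table and hole axis; scraper upright on the mat within 60 mm of its centre; all at rest (all of step 1 and all of step 2 and value of joint clamp above 1.1 rad and horizontal distance between key and keyholder below 0.012 m and height (world z) of each of key, scraper below 0.012 m and angle between key's own z axis and vertical below 0.25 rad and horizontal distance between scraper and mat below 0.06 m and angle between scraper's own z axis and vertical below 0.1 rad and linear speed of each of sleeve0, sleeve1, sleeve2, key, scraper below 0.02 m/s); the robot touches nothing.
It fails at once if the gripper's fingers touch a chip (contact force between the fingers and chip0 above 1 N or contact force between the fingers and chip1 above 1 N or contact force between the fingers and chip2 above 1 N or contact force between the fingers and chip3 above 1 N or contact force between the fingers and chip4 above 1 N).
It fails at once if a bystander is moved more than 30 mm (distance of any of lens_post, mirror_post, screw_box, roller, meter from where it was at the start of the episode above 0.03 m).
Of sleeve0, sleeve1, sleeve2 only 2 to 3 are there at a start; the rules pass over those that are not, and their reading is None.
Of chip0, chip1, chip2, chip3, chip4 only 3 to 5 are there at a start; the rules pass over those that are not, and their reading is None.
At some moment in a run one of sleeve0, sleeve1, sleeve2, scraper may be knocked a few centimetres aside while the robot is not near it.
It also fails if it takes over 210 s, if anything falls off the work surface, if the arm or the gripper's body presses on something with over 40 N, if the wrist force passes 120 N, or if a joint passes its speed limit or range.

## Working session

There is one attempt and no reset: what is moved stays moved. The work goes in short steps, Python scripts to look and compute and a shell command to move; the robot and the scene stay as the last step left them, time stands still between calls to the robot, and variables do not carry over. Pictures are saved under pics/ and viewed, and the job is handed in when it is done.

```bash
mkdir -p pics; cat > h.py <<'E'
import numpy as np, cv2
from cell import bot, optics
def grab(n,tag):
    p,d=optics.grab_frame(n)
    cv2.imwrite(f'pics/{tag}.png',p[:,:,::-1]); np.savez(f'pics/{tag}.npz',p=p,d=d)
    return p,d
E
python3 - <<'E'
from h import *
s=bot.read_state(); print({k:np.round(v,3).tolist() for k,v in s.items()})
for n in('top','side'):
    p,d=grab(n,n+'0'); m=optics.camera_model(n); print(n,m, (d>0).mean())
E
```

```text
{'clock': 0.0, 'joint_pos': [-1.212, 0.577, 0.025, 1.438, -0.015, 1.129, -0.057], 'qvel': [0.001, -0.0, -0.0, 0.0, 0.001, -0.001, -0.003], 'tau': [-0.001, -76.575, 2.25, -28.598, 0.015, 0.012, -0.0], 'position': [0.289, 0.609, 0.194], 'tcp_rot': [-0.0, 0.22, 0.976, -0.001], 'ft_force': [0.707, 0.176, 0.077], 'ft_torque': [0.016, 0.012, -0.015], 'opening': 0.998}
top {'fx': 570.8621450952406, 'fy': 570.8621450952406, 'cx': 314.92969710634657, 'cy': 236.60932483234595, 'view': array([[ 0.01876846, -0.99972488,  0.01406806, -0.04157583],
       [ 0.99090884,  0.02047407,  0.13296799, -0.51544622],
       [-0.13321944,  0.01144456,  0.99102049, -1.33448818],
       [ 0.        ,  0.        ,  0.        ,  1.        ]])} 0.9958951822916666
side {'fx': 454.21251922777003, 'fy': 454.21251922777003, 'cx': 325.8437773686503, 'cy': 240.0311423453225, 'view': array([[ 0.73665183,  0.67607624, -0.01627849, -0.37686573],
       [-0.43445643,  0.49155554,  0.75473225,  0.19866949],
       [ 0.51825832, -0.5489026 ,  0.65583096, -1.46541544],
       [ 0.        ,  0.        ,  0.        ,  1.        ]])} 0.995546875
```

View pics/top0.png

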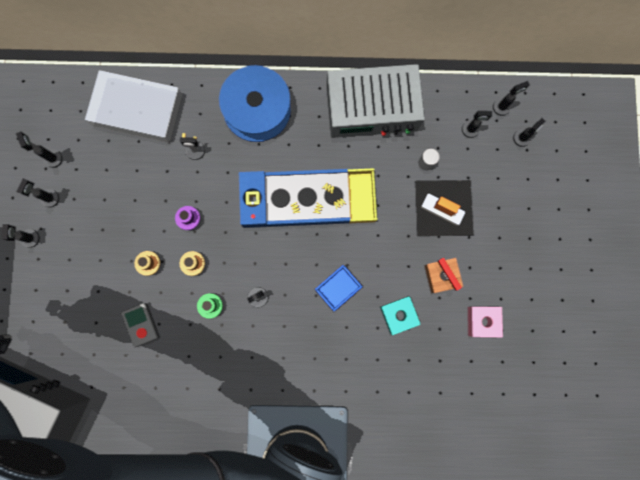

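View pics/side0.png

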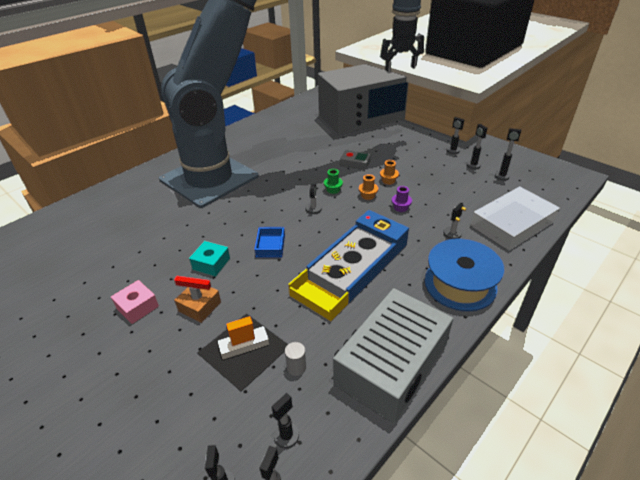

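The top view shows the block at about (300,198), with its tray on the right. Two bronze sleeves stand at (147,263) and (192,263). The purple (187,217) and green (209,306) ones are look-alikes. The scraper is on its mat at (444,208), and the key in the wooden holder at (445,275). The turquoise (400,316) and pink (487,322) holders are also look-alikes.

I'll enlarge these and measure.

```bash
cat >> h.py <<'E'
def ray(n,u,v,z):
    m=optics.camera_model(n); V=m['view']; R=V[:3,:3]; t=V[:3,3]
    c=-R.T@t
    d=R.T@np.array([(u-m['cx'])/m['fx'],-(v-m['cy'])/m['fy'],-1.])
    k=(z-c[2])/d[2]; return c+k*d
def proj(n,P):
    m=optics.camera_model(n); V=m['view']; q=V[:3,:3]@np.asarray(P)+V[:3,3]
    return np.array([m['cx']+m['fx']*q[0]/-q[2], m['cy']-m['fy']*q[1]/-q[2]])
def cloud(n,d):
    m=optics.camera_model(n);V=m['view']; v,u=np.mgrid[:480,:640]
    P=np.stack([(u-m['cx'])/m['fx']*d,-(v-m['cy'])/m['fy']*d,-d],-1)-V[:3,3]
    return P@V[:3,:3]
def crop(p,x0,y0,x1,y1,k,tag):
    c=cv2.resize(p[y0:y1,x0:x1],None,fx=k,fy=k,interpolation=cv2.INTER_CUBIC); cv2.imwrite(f'pics/{tag}.png',c[:,:,::-1])
E
python3 - <<'E'
from h import *
z=np.load('pics/top0.npz');p,d=z['p'],z['d']
crop(p,230,150,390,240,5,'c_block'); crop(p,400,140,510,345,3,'c_tools'); crop(p,120,190,270,330,4,'c_sl')
P=cloud('top',d)
for u,v in[(20,300),(580,350),(300,300),(307,180),(253,215),(362,197),(444,206),(436,201),(450,273),(435,272),(147,262)]: print(u,v,np.round(P[v,u],4))
hsv=cv2.cvtColor(p,cv2.COLOR_RGB2HSV)
E
```

```text
20 300 [0.3522 0.6717 0.0064]
580 350 [ 0.2586 -0.6724  0.0079]
300 300 [0.3649 0.0013 0.0104]
307 180 [ 0.6537 -0.0095  0.0383]
253 215 [0.5607 0.1158 0.0629]
362 197 [ 0.6222 -0.1468  0.0019]
444 206 [ 0.5896 -0.333   0.0754]
436 201 [ 0.608  -0.3219  0.0417]
450 273 [ 0.4309 -0.3408  0.0925]
435 272 [ 0.4363 -0.3175  0.0434]
147 262 [0.4445 0.3574 0.0659]
```

View pics/c_block.png

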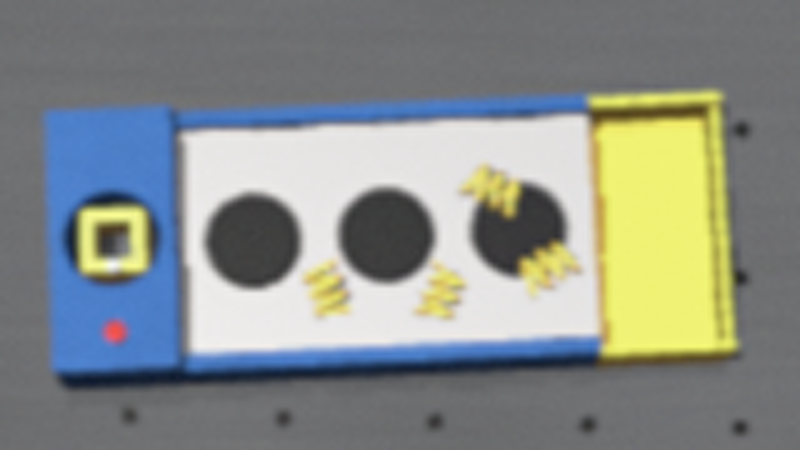

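View pics/c_tools.png

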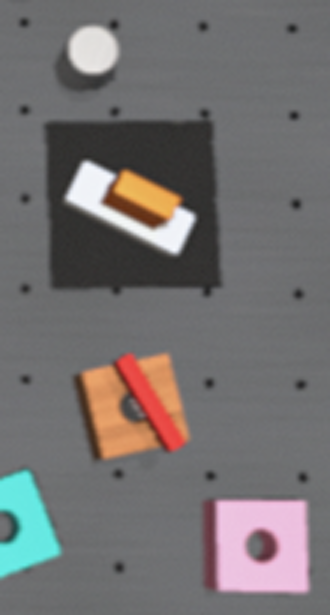

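View pics/c_sl.png

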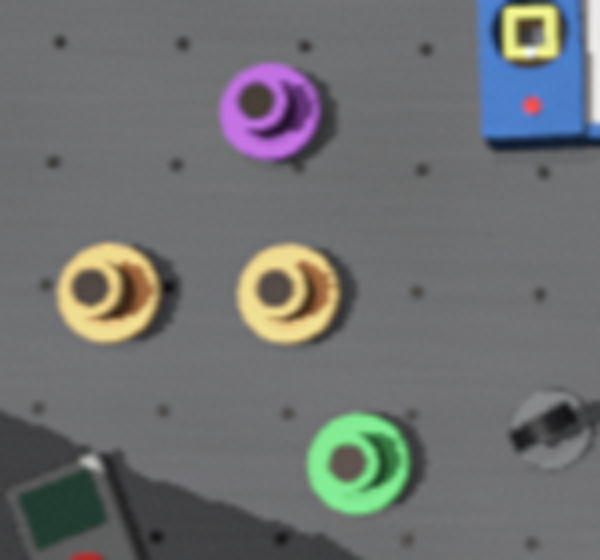

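```bash
cat > meas.py <<'E'
from h import *
import sys
def comps(mask,amin,amax=1e9):
    n,l,st,c=cv2.connectedComponentsWithStats(mask.astype(np.uint8))
    return [(l==i,st[i],c[i]) for i in range(1,n) if amin<=st[i][4]<=amax]
for n in('top','side'):
    z=np.load(f'pics/{n}0.npz');p=z['p']; hsv=cv2.cvtColor(p,cv2.COLOR_RGB2HSV); H,S,Vv=[hsv[...,i].astype(int) for i in range(3)]
    print(n)
    for name,mk,a0,a1 in [
      ('tray',(H>24)&(H<34)&(S>90)&(Vv>80),15,9000),
      ('orange',(H>5)&(H<24)&(S>60)&(Vv>80),30,3000),
      ('red',((H<5)|(H>175))&(S>140)&(Vv>100),8,2000),
      ('blue',(H>102)&(H<118)&(S>130)&(Vv>60),60,20000),
      ('black',(Vv<65),100,9000)]:
        for m,st,c in comps(mk,a0,a1):
            if n=='top' and not(120<c[0]<510 and 150<c[1]<350):continue
            if n=='side' and not(110<c[0]<420 and 150<c[1]<400):continue
            cn=max(cv2.findContours(m.astype(np.uint8),0,2)[0],key=cv2.contourArea)
            r=cv2.minAreaRect(cn); print(name,st.tolist(),np.round(c,1),'rect',np.round(r[0],1),np.round(r[1],1),round(r[2],1))
E
python3 meas.py
```

```text
top
tray [348, 168, 29, 54, 1307] [362.7 195.3] rect [362.3 194.7] [52.8 26.7] 87.7
tray [323, 184, 12, 9, 54] [328.8 187.7] rect [328.7 187.6] [10.7  5.8] 26.6
tray [246, 191, 14, 14, 130] [252.4 197.1] rect [252.5 197.5] [13. 13.] 90.0
tray [334, 198, 11, 10, 53] [338.6 202.4] rect [338.7 202.4] [5.8 9.8] 63.4
tray [292, 203, 7, 10, 42] [295.  207.9] rect [295.  207.6] [9.5 4.7] 71.6
tray [314, 204, 8, 9, 36] [317.8 208.4] rect [318.1 208.3] [4.9 8.5] 26.6
tray [181, 253, 20, 21, 77] [186.8 264.6] rect [188.8 264.3] [21.  16.4] 65.0
tray [137, 266, 13, 8, 26] [141.5 270.4] rect [142.2 270.8] [13.9  3.3] 31.0
orange [348, 172, 23, 46, 97] [351.7 187.9] rect [359.  194.5] [45. 22.] 90.0
orange [434, 196, 27, 20, 317] [447.1 205.6] rect [447.5 206. ] [23.3 13.9] 26.6
orange [350, 221, 26, 3, 33] [363.4 221.8] rect [362.5 221.8] [ 1.2 25.1] 87.4
orange [134, 251, 27, 25, 381] [147.7 262.6] rect [147. 263.] [24. 26.] 90.0
orange [179, 251, 27, 25, 354] [193.6 262.8] rect [192. 263.] [24. 26.] 90.0
orange [446, 258, 17, 29, 210] [454.8 269. ] rect [454.4 272.4] [30.3 10.7] 74.7
orange [4
[... 2279 characters left out ...]
59, 49, 29, 781] [208.3 176.5] rect [207.6 175.3] [23.9 47.7] 78.7
black [160, 175, 99, 33, 276] [217.1 191.3] rect [209.7 192. ] [29.1 98.2] 87.0
black [310, 176, 12, 23, 103] [313.5 188.6] rect [314.  186.3] [ 7.8 23.4] 19.3
black [348, 231, 60, 71, 531] [378.6 266.5] rect [379.1 267.1] [12.6 90.7] 43.2
black [359, 238, 17, 11, 142] [366.8 243.1] rect [367. 243.] [10. 16.] 90.0
black [344, 252, 17, 11, 155] [352.  256.9] rect [352. 257.] [10. 16.] 90.0
black [327, 266, 17, 12, 131] [335.3 271.8] rect [335.  271.5] [11. 16.] 90.0
black [332, 323, 120, 100, 1945] [388.  383.5] rect [400.6 379.4] [ 76.2 130.7] 72.0
black [198, 328, 89, 63, 2169] [243. 360.] rect [242.5 348.6] [60.2 71.2] 47.0
```

```bash
python3 - <<'E'
from h import *
r=lambda n,u,v,z:np.round(ray(n,u,v,z)[:2]*1000,1)
print('bore2',r('top',280.8,197.9,.04),r('side',366.8,243.1,.04))
print('bore1',r('top',306.9,196.7,.04),r('side',352,256.9,.04))
print('bore0',r('top',333.2,195.6,.04),r('side',335.3,271.8,.04))
print('socket',r('top',252.4,197.3,.06),r('top',252.4,197.3,.056),r('side',380.6,224.8,.056))
print('tray out box',r('top',362.3,194.7,.035))
for c in [(328.8,187.7),(338.6,202.4),(295,207.9),(317.8,208.4)]: print('chip',r('top',*c,.047))
print('mat',r('top',443.6,209,.003),r('side',242.5,358,.003))
# sleeves: flange circle centre (bounding box) z=.03
for c in [(147,263.2),(192,263.2)]: print('sl',r('top',*c,.03))
print('key bar',r('top',449.2,274,.09),r('side',191.5,281.5,.082))
m=np.float64
for a in (0,):
    for n,q in(('top',((449.2,274),35.2,58.7)),):
        th=np.radians(58.7)
        e=[np.array(q[0])+s*17.6*np.array([np.cos(th),np.sin(th)]) for s in(-1,1)]
        E=[ray('top',*x,.09) for x in e]; dd=E[1]-E[0]; print('bar',np.linalg.norm(dd),np.degrees(np.arctan2(dd[1],dd[0])))
# scraper handle top face
z=np.load('pics/top0.npz');p=z['p'];crop(p,415,180,475,240,10,'c_scr');crop(p,420,250,470,300,10,'c_key')
z=np.load('pics/side0.npz');p=z['p'];crop(p,190,250,420,380,3,'s_scr');crop(p,300,140,420,240,6,'s_sl')
E
```

```text
bore2 [607.8  52.6] [605.   53.2]
bore1 [612.1 -10.2] [609.9 -11. ]
bore0 [616.2 -73.6] [613.5 -76.9]
socket [603.8 119. ] [604.6 119.4] [597.6 118.8]
tray out box [ 621.  -144.3]
chip [633.9 -62.4]
chip [598.4 -86.5]
chip [582.8  17.7]
chip [582.7 -36.9]
mat [ 596.1 -349.4] [ 612.7 -366.5]
sl [444.6 367.3]
sl [446.8 260.4]
key bar [ 428.8 -339.6] [ 424.  -341.9]
bar 0.0794968328676865 -148.85705707365415
```

View pics/c_scr.png

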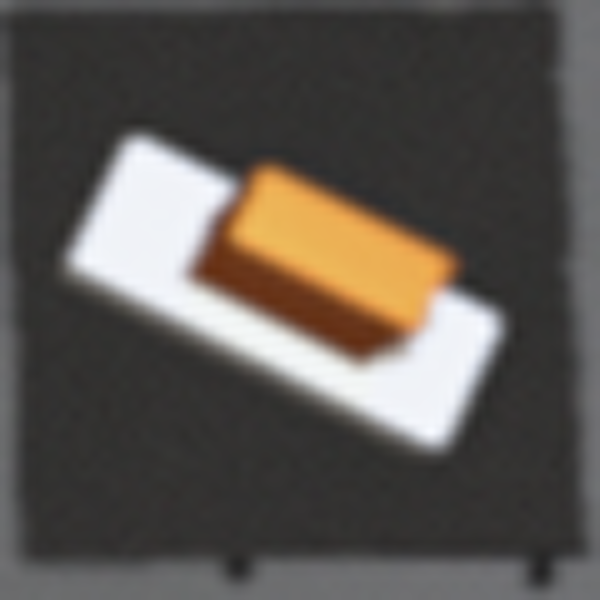

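View pics/s_scr.png

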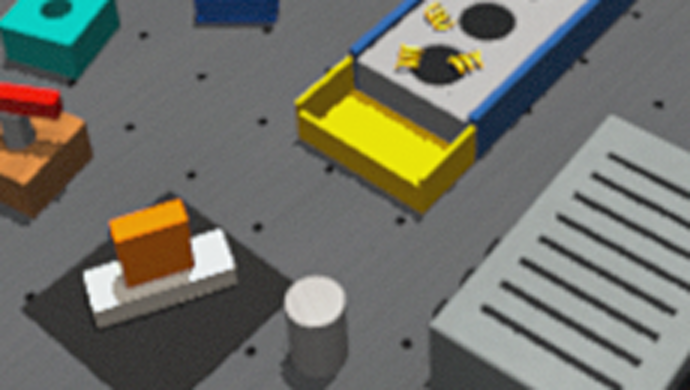

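View pics/c_key.png

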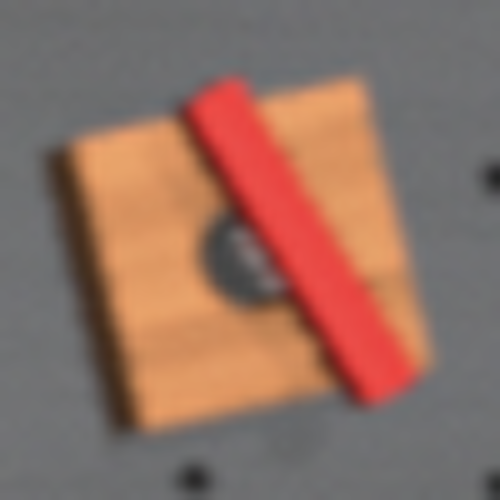

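```bash
cat >> h.py <<'E'
def plan(x,y,z,psi,stay=None):
    """target TCP mm, psi=world angle(deg) of jaw axis (mod 180). prints spin rad then tool-axis shift mm after the spin"""
    s=bot.read_state(); w,a,b,c=s['tcp_rot']
    Y=np.array([2*(a*b-w*c),1-2*(a*a+c*c)]); cur=np.degrees(np.arctan2(Y[1],Y[0]))
    q7=s['joint_pos'][6]
    d=np.array([x,y,z])-1000*np.array(s['position'])
    for k in(0,180):
        t=(psi+k-cur+180)%360-180
        sp=-np.radians(t) # tool z down
        f=np.radians(cur+t); Yt=np.array([np.cos(f),np.sin(f)]); Xt=np.array([Yt[1]*-1,Yt[0]]) # x = y cross z(down)
        print(f'cur psi {cur:.1f} q7 {q7:.2f} spin {sp:.3f} shift x {Xt@d[:2]:.1f} y {Yt@d[:2]:.1f} z {-d[2]:.1f}')
    print('tcp',np.round(1000*np.array(s['position']),1),'F',np.round(s['ft_force'],1),'open',round(s['opening'],3),'t',round(s['clock'],1))
E
python3 - <<'E'
from h import *
def fr(n,pts,z):
    W=np.array([ray(n,*q,z)[:2]*1000 for q in pts]); c=W.mean(0)
    e=[W[(i+1)%4]-W[i] for i in range(4)]
    print(n,np.round(c,1),[(round(np.linalg.norm(v),1),round(np.degrees(np.arctan2(v[1],v[0]))%180,1)) for v in e])
t=lambda L,o,k:[(a/k+o[0]-.5+.5/k,b/k+o[1]-.5+.5/k) for a,b in L]
fr('top',t([(265,165),(460,265),(413,330),(228,235)],(415,180),10),.078)
fr('top',t([(135,132),(505,322),(440,453),(65,270)],(415,180),10),.023)
fr('top',t([(70,148),(365,78),(435,360),(140,432)],(420,250),10),.04)
fr('top',t([(230,78),(420,380),(370,408),(188,105)],(420,250),10),.09)
fr('top',t([(10,12),(555,10),(585,555),(22,560)],(415,180),10),.003)
fr('side',t([(110,220),(180,200),(189,212),(118,236)],(190,250),3),.078)
fr('side',t([(22,310),(172,193),(296,285),(150,405)],(190,250),3),.003)
plan(600,-340,200,0)
# fk check of tool x
E
```

```text
top [ 593.1 -343.5] [(np.float64(51.1), np.float64(63.3)), (np.float64(19.4), np.float64(144.3)), (np.float64(48.4), np.float64(63.3)), (np.float64(19.1), np.float64(152.3))]
top [ 592.4 -343.4] [(np.float64(101.0), np.float64(63.3)), (np.float64(36.6), np.float64(153.4)), (np.float64(101.0), np.float64(64.6)), (np.float64(38.9), np.float64(153.4))]
top [ 430.  -341.5] [(np.float64(73.0), np.float64(104.4)), (np.float64(68.6), np.float64(13.2)), (np.float64(72.6), np.float64(104.6)), (np.float64(68.9), np.float64(13.5))]
top [ 429.3 -340.8] [(np.float64(80.6), np.float64(32.0)), (np.float64(13.3), np.float64(119.7)), (np.float64(79.8), np.float64(30.8)), (np.float64(11.7), np.float64(123.4))]
top [ 599.1 -350.1] [(np.float64(136.5), np.float64(91.5)), (np.float64(137.4), np.float64(2.1)), (np.float64(139.2), np.float64(91.7)), (np.float64(137.9), np.float64(1.0))]
side [ 589.  -341.6] [(np.float64(48.2), np.float64(62.7)), (np.float64(12.9), np.float64(167.9)), (np.float64(49.2), np.float64(66.2)), (np.float64(15.5), np.float64(161.8))]
side [ 594.1 -349.1] [(np.float64(138.8), np.float64(91.2)), (np.float64(131.0), np.float64(1.9)), (np.float64(130.6), np.float64(88.7)), (np.float64(125.9), np.float64(5.8))]
cur psi 64.6 q7 -0.06 spin 1.128 shift x -949.5 y 311.0 z -5.6
cur psi 64.6 q7 -0.06 spin -2.014 shift x 949.5 y -311.0 z -5.6
tcp [289.  609.5 194.4] F [ 0.2 -0.3 -0.3] open 1.001 t 0.1
```

The scraper is at (592,-343) with its long axis at about 63.7°. The two views agree to a few mm. I'll swing the tool round towards it.

```bash
python3 -m handwheel '[1,-50,0,0,0.072,1,-50,0,0,0.072,1,-50,0,0,0.072,1,-50,0,0,0.072,1,-50,0,0,0.072,1,-50,0,0,0.072,1,-50,0,0,0.072,1,-50,0,0,0.072,1,-50,0,0,0.072,1,-50,0,0,0.072]' 60
python3 -m handwheel '[1,-50,0,0,0.072,1,-50,0,0,0.072,1,-50,0,0,0.072,1,-50,0,0,0.072,1,-50,0,0,0.072,1,-50,0,0,0.072,1,-50,0,0,0.072,1,-50,0,0,0.072,1,-50,0,0,0.072,1,-50,0,0,0.072]'
python3 - <<'E'
from h import *
plan(592,-343,150,153.7)
E
```

```text
clock: 1.1
position: [0.6424, 0.2686, 0.1946]
tcp_rot: [-0.0, 0.55, 0.835, -0.0]
ft_force: [-0.4, 0.7, 0.0]
opening: 1.003
clock: 2.1
position: [0.6821, -0.2191, 0.1945]
tcp_rot: [-0.0, 0.809, 0.588, -0.0]
ft_force: [0.9, -0.5, 0.1]
opening: 0.999
cur psi -18.0 q7 0.15 spin -2.997 shift x 151.0 y 25.9 z 44.5
cur psi -18.0 q7 0.15 spin 0.144 shift x -151.0 y -25.9 z 44.5
tcp [ 682.1 -219.1  194.5] F [ 0.9 -0.5  0.1] open 0.999 t 2.1
```

```bash
python3 -m handwheel '[1,0,0,0,0.144,1,-38,-6.5,0,0,1,-38,-6.5,0,0,1,-38,-6.5,0,0,1,-37,-6.4,0,0,1,0,0,0,0]'
python3 - <<'E'
from h import *
p,d=grab('top','top1');q,e=grab('side','side1')
plan(592,-343,50,153.7)
s=bot.read_state()['position']
print([np.round(proj(n,s),1) for n in('top','side')])
crop(p,400,150,500,250,6,'t1');
u=proj('side',s).astype(int);crop(q,u[0]-60,u[1]-70,u[0]+60,u[1]+70,4,'s1');print(u)
E
```

```text
clock: 2.7
position: [0.5878, -0.348, 0.1956]
tcp_rot: [0.001, 0.851, 0.525, -0.002]
ft_force: [0.2, -0.2, 0.1]
opening: 1.002
cur psi -26.3 q7 0.24 spin -3.141 shift x 0.8 y -0.2 z 145.0
cur psi -26.3 q7 0.24 spin 0.001 shift x -0.8 y 0.2 z 145.0
tcp [ 592.2 -342.2  195. ] F [-0.2  0.6 -0. ] open 0.998 t 2.8
[array([461.6, 194.5]), array([231.4, 283. ])]
[231 282]
```

View pics/s1.png

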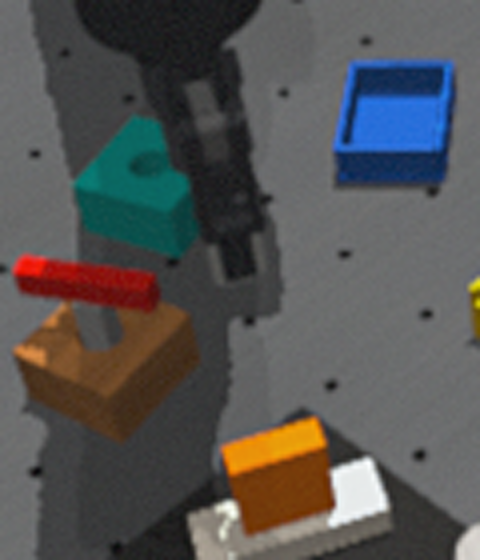

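View pics/t1.png

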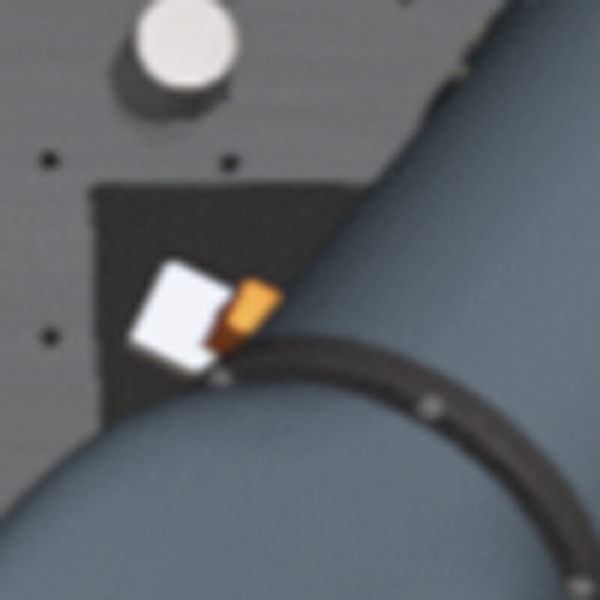

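```bash
python3 -m handwheel '[1,0,0,45,0,1,0,0,45,0,1,0,0,45,0,1,0,0,28,0,1,0,0,0,0,0,0,0,0,0,0,0,0,0,0,0,0,0,0,0,0,0,0,0,0,0,0,0,0,0]' 60
python3 - <<'E'
from h import *
plan(592,-343,120,153.7)
E
```

```text
clock: 3.8
position: [0.5934, -0.3416, 0.0336]
tcp_rot: [0.001, 0.849, 0.529, 0.001]
ft_force: [-0.6, 2.0, 3.4]
opening: 0.214
cur psi -26.1 q7 0.31 spin -3.139 shift x 1.8 y 0.7 z -86.4
cur psi -26.1 q7 0.31 spin 0.003 shift x -1.8 y -0.7 z -86.4
tcp [ 593.4 -341.6   33.6] F [-0.6  2.   3.4] open 0.214 t 3.8
```

```bash
python3 -m handwheel '[0,0,0,-20,0,0,0,0,-40,0,0,0,0,-40,0,0,0,0,-30,0,0,0,0,0,0]'
python3 - <<'E'
from h import *
q,e=grab('side','side2')
plan(606,63,150,93.8)
u=proj('side',bot.read_state()['position']).astype(int);crop(q,u[0]-60,u[1]-70,u[0]+60,u[1]+70,4,'s2')
E
```

```text
clock: 4.3
position: [0.5948, -0.3433, 0.1675]
tcp_rot: [0.004, 0.849, 0.529, 0.002]
ft_force: [-0.5, -0.2, -1.7]
opening: 0.21
cur psi -26.1 q7 0.25 spin -2.093 shift x -39.0 y 403.5 z 14.7
cur psi -26.1 q7 0.25 spin 1.048 shift x 39.0 y -403.5 z 14.7
tcp [ 593.8 -342.2  164.7] F [-0.6  0.9 -2.8] open 0.211 t 4.3
```

View pics/s2.png

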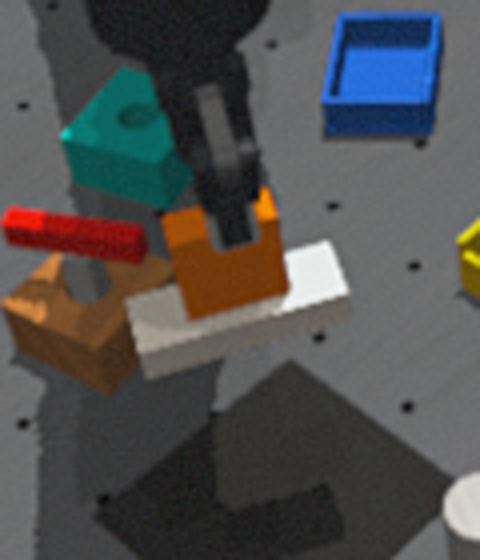

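```bash
python3 -m handwheel '[0,0,0,0,0.15,0,0,0,0,0.15,0,0,0,0,0.15,0,0,0,0,0.15,0,0,0,0,0.15,0,0,0,0,0.15,0,0,0,0,0.148,0,0,-45,0,0,0,0,-45,0,0,0,0,-45,0,0]'
python3 -m handwheel '[0,8,-45,0,0,0,8,-45,0,0,0,8,-45,0,0,0,8,-45,0,0,0,7,-45,0,0,0,0,-43,0,0,0,0,0,0,0]'
python3 - <<'E'
from h import *
plan(606,63,120,93.8)
E
```

```text
clock: 5.35
position: [0.5827, -0.2049, 0.1604]
tcp_rot: [-0.0, 0.999, 0.033, -0.001]
ft_force: [0.8, 0.5, -1.7]
opening: 0.212
clock: 6.05
position: [0.6035, 0.0721, 0.1596]
tcp_rot: [-0.002, 0.999, 0.038, -0.002]
ft_force: [-0.2, -0.8, -3.1]
opening: 0.209
cur psi -85.6 q7 -1.18 spin -3.131 shift x -1.8 y -9.3 z 39.6
cur psi -85.6 q7 -1.18 spin 0.010 shift x 1.8 y 9.3 z 39.6
tcp [603.5  72.1 159.6] F [-0.2 -0.8 -3.1] open 0.209 t 6.0
```

```bash
python3 -m handwheel '[0,2,9,0,0.01,0,0,0,40,0,0,0,0,32,0,0,0,0,0,0]'
python3 - <<'E'
from h import *
q,e=grab('side','side3')
plan(606,63,71,93.8)
u=proj('side',bot.read_state()['position']).astype(int);print(u);crop(q,290,170,430,300,5,'s3')
p,e=grab('top','top3');crop(p,230,150,390,240,5,'t3')
E
```

```text
clock: 6.45
position: [0.6043, 0.0527, 0.0861]
tcp_rot: [0.001, 1.0, 0.027, -0.004]
ft_force: [-0.7, -0.5, -2.2]
opening: 0.207
cur psi -86.9 q7 -1.11 spin 3.129 shift x -0.8 y 10.5 z 17.6
cur psi -86.9 q7 -1.11 spin -0.012 shift x 0.8 y -10.5 z 17.6
tcp [605.9  52.5  88.6] F [ 0.8  0.3 -1.7] open 0.211 t 6.5
[367 228]
```

View pics/s3.png

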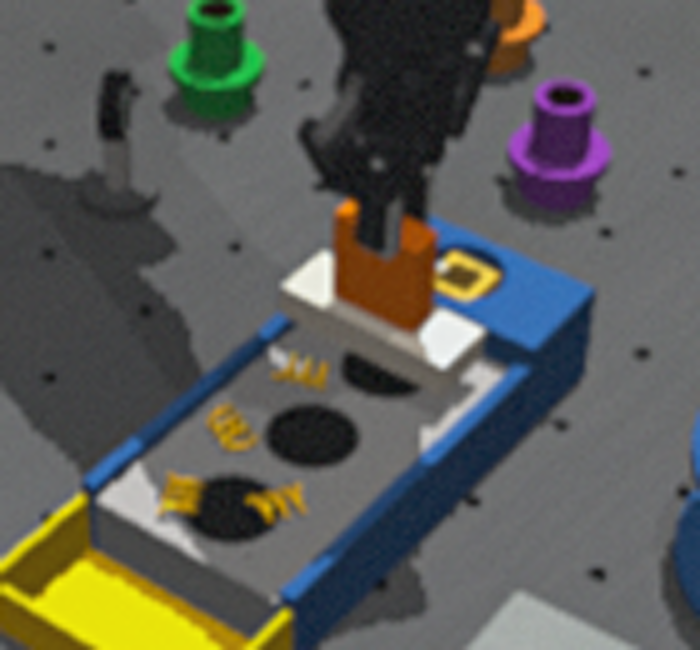

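View pics/t3.png

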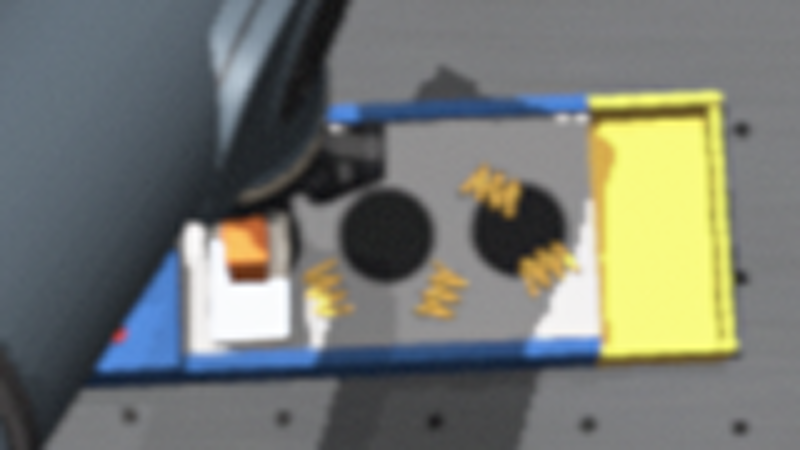

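```bash
cat >> h.py <<'E'
BO=np.array([611.,-10.5]);BY=np.radians(3.8)
def w2b(x,y):
    d=np.array([x,y])-BO; return np.array([d[0]*np.cos(BY)+d[1]*np.sin(BY),-d[0]*np.sin(BY)+d[1]*np.cos(BY)])
def b2w(x,y): return BO+np.array([x*np.cos(BY)-y*np.sin(BY),x*np.sin(BY)+y*np.cos(BY)])
E
python3 - <<'E'
from h import *
t=lambda a,b,k,o:(a/k+o[0]-.5+.5/k,b/k+o[1]-.5+.5/k)
for a,b in[(213,338),(290,343)]:
    w=ray('top',*t(a,b,5,(230,150)),.078)[:2]*1000; print('top',w2b(*w))
for a,b in[(282,282),(445,368),(488,325),(325,250)]:
    w=ray('side',*t(a,b,5,(290,170)),.078)[:2]*1000; print('side',w2b(*w))
print('tcp',w2b(605.9,52.5))
for a,b in[(185,352),(600,340)]: # rail inner edge lower side (z .048)
    print('rail',w2b(*(ray('top',*t(a,b,5,(230,150)),.048)[:2]*1000)))
for a,b in[(180,130),(588,112)]: print('rail+ inner at deck',w2b(*(ray('top',*t(a,b,5,(230,150)),.04)[:2]*1000)))
plan(*b2w(0,70),72,93.8)
E
```

```text
top [-51.65864728  83.61006187]
top [-55.63834348  47.88068438]
side [-57.33187071  49.21227807]
side [44.3096507  44.65966752]
side [43.19522173 84.32568232]
side [-55.41885949  83.49011748]
tcp [-0.91353176 63.19948939]
rail [-52.66529439  98.78301109]
rail [-55.81816624 -99.18838619]
rail+ inner at deck [57.58785129 97.75657447]
rail+ inner at deck [  57.80303807 -100.27025067]
cur psi -86.9 q7 -1.11 spin 3.130 shift x 0.5 y 6.9 z 18.3
cur psi -86.9 q7 -1.11 spin -0.012 shift x -0.5 y -6.9 z 18.3
tcp [607.3  52.4  90.3] F [ 0.3 -0.3 -1.5] open 0.209 t 6.5
```

```bash
python3 -m handwheel '[0,5,-7,0,-0.012,0,0,0,8,0,0,0,0,6,0,0,0,0,0,0,0,0,0,0,0]'
python3 - <<'E'
from h import *
plan(*b2w(4,70),72,93.8)
print(w2b(*(1000*np.array(bot.read_state()['position'][:2]))))
E
```

```text
clock: 7.05
position: [0.612, 0.0616, 0.0762]
tcp_rot: [0.0, 0.999, 0.034, -0.0]
ft_force: [0.0, -0.5, -1.6]
opening: 0.21
cur psi -86.1 q7 -1.10 spin -3.139 shift x 1.8 y -1.8 z 4.2
cur psi -86.1 q7 -1.10 spin 0.002 shift x -1.8 y 1.8 z 4.2
tcp [612.   61.6  76.2] F [ 0.  -0.5 -1.6] open 0.21 t 7.0
[ 5.75856382 71.83006854]
```

```bash
python3 -m handwheel '[0,-1.5,0,2,0,0,0,0,1,0,0,0,0,0,0]'
python3 -m handwheel '[0,0,0,1,0,0,0,0,0,0]'
python3 -m handwheel '[0,0,0,1,0,0,0,0,0,0]'
```

```text
clock: 7.35
position: [0.6105, 0.0616, 0.0731]
tcp_rot: [-0.0, 0.999, 0.034, -0.0]
ft_force: [-0.4, 0.1, -1.8]
opening: 0.207
clock: 7.55
position: [0.6106, 0.0616, 0.0721]
tcp_rot: [0.0, 0.999, 0.034, -0.0]
ft_force: [1.1, -0.6, -2.3]
opening: 0.209
clock: 7.75
position: [0.6106, 0.0615, 0.0711]
tcp_rot: [0.0, 0.999, 0.034, -0.0]
ft_force: [-0.3, 0.0, -2.2]
opening: 0.209
```

```bash
python3 -m handwheel '[0,0,0,1,0,0,0,0,0,0]'
python3 - <<'E'
from h import *
plan(*b2w(4.1,20),70,93.8)
q,e=grab('side','side4');crop(q,290,170,430,300,5,'s4')
E
```

```text
clock: 7.95
position: [0.6108, 0.0617, 0.0707]
tcp_rot: [-0.0, 0.999, 0.034, 0.0]
ft_force: [-0.5, 0.6, 3.6]
opening: 0.213
cur psi -86.1 q7 -1.10 spin -3.139 shift x 0.5 y -52.0 z 0.7
cur psi -86.1 q7 -1.10 spin 0.002 shift x -0.5 y 52.0 z 0.7
tcp [610.8  61.7  70.7] F [-0.5  0.6  3.6] open 0.213 t 8.0
```

View pics/s4.png

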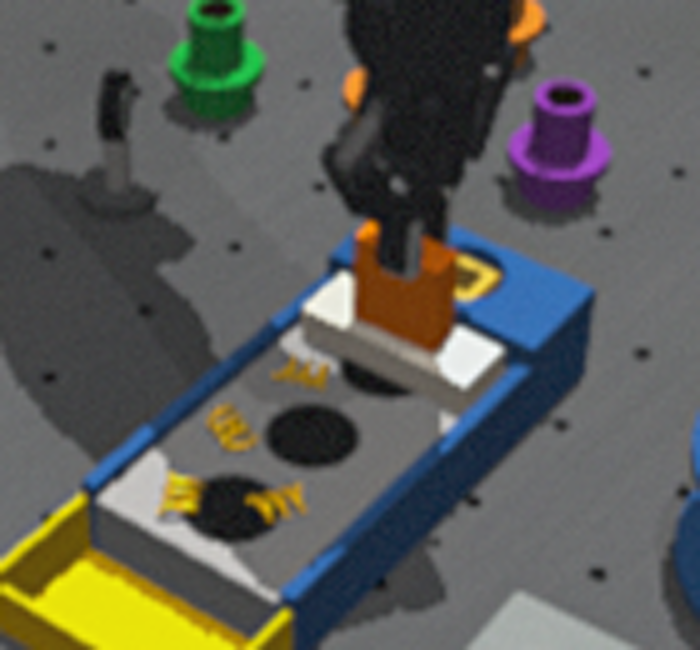

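The blade touches the deck between the rails at TCP z of about 70.7. I'll lift 0.7 mm and sweep.

```bash
python3 -m handwheel '[0,0,0,-0.8,0,0,0,8,0,0,0,0,12,0,0,0,0,12,0,0,0,0,12,0,0,0,0,12,0,0,0,0,12,0,0,0,0,12,0,0,0,0,0,0,0]'
python3 - <<'E'
from h import *
print(w2b(*(1000*np.array(bot.read_state()['position'][:2]))))
q,e=grab('side','side5');crop(q,270,190,430,320,5,'s5')
E
```

```text
clock: 8.9
position: [0.6162, -0.0211, 0.0713]
tcp_rot: [0.001, 0.999, 0.033, 0.0]
ft_force: [-0.4, -0.1, -2.2]
opening: 0.21
[  4.45503876 -10.96119215]
```

View pics/s5.png

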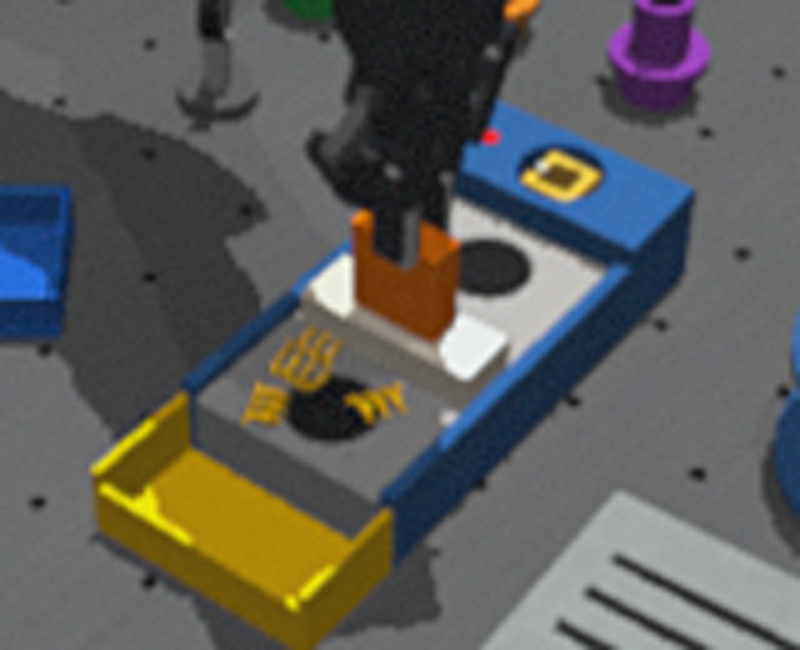

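Chips are being pushed; I'll continue over the deck's edge.

```bash
python3 -m handwheel '[0,0,12,0,0,0,0,12,0,0,0,0,12,0,0,0,0,12,0,0,0,0,12,0,0,0,0,10,0,0,0,0,8,0,0,0,0,8,0,0,0,0,4,0,0,0,0,0,0,0]'
python3 - <<'E'
from h import *
print(w2b(*(1000*np.array(bot.read_state()['position'][:2]))))
q,e=grab('side','side6');crop(q,270,190,430,320,5,'s6')
E
```

```text
clock: 9.95
position: [0.6223, -0.1087, 0.071]
tcp_rot: [0.0, 0.999, 0.034, 0.0]
ft_force: [-0.4, -0.5, -2.8]
opening: 0.212
[  4.76692407 -98.74058051]
```

View pics/s6.png

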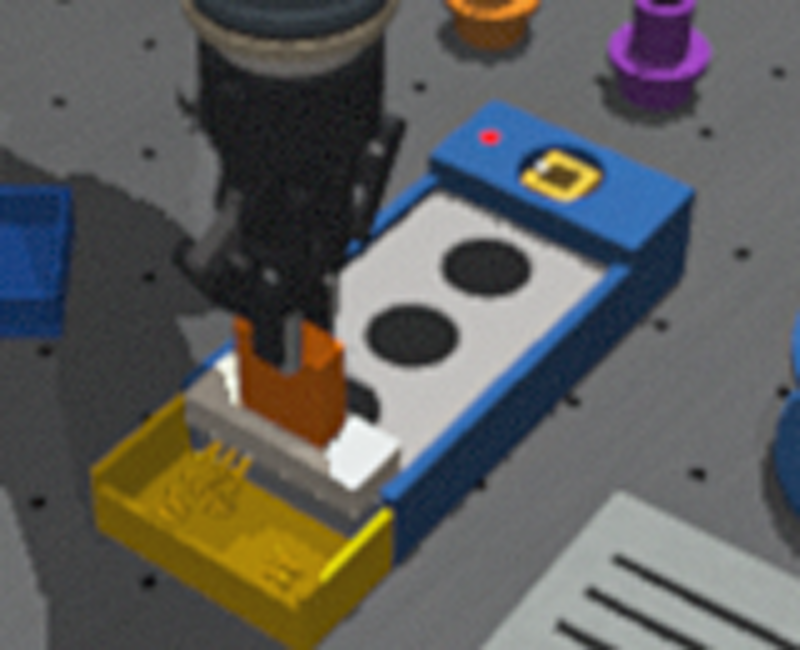

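```bash
python3 -m handwheel '[0,0,8,0,0,0,0,0,0,0,0,0,0,-30,0,0,0,0,-40,0,0,0,20,-20,0,0,0,45,0,0,0,0,45,0,0,0,0,45,0,0,0,0,40,0,0,0,0,0,0,0]'
python3 - <<'E'
from h import *
print('roller',ray('top',430.5,156.5,.06))
p,e=grab('top','top7');crop(p,230,150,390,240,5,'t7')
q,e=grab('side','side7');crop(q,180,190,430,390,3,'s7')
plan(600,-348,60,93.8)
E
```

```text
clock: 11.0
position: [0.6337, -0.3185, 0.1612]
tcp_rot: [0.002, 1.0, 0.03, -0.001]
ft_force: [-0.9, -1.1, -1.3]
opening: 0.208
roller [ 0.71294856 -0.30549852  0.06      ]
cur psi -86.2 q7 -0.70 spin -3.141 shift x 37.9 y -33.7 z 100.7
cur psi -86.2 q7 -0.70 spin 0.000 shift x -37.9 y 33.7 z 100.7
tcp [ 635.6 -311.9  160.7] F [-0.1  1.  -1.6] open 0.209 t 11.1
```

View pics/t7.png

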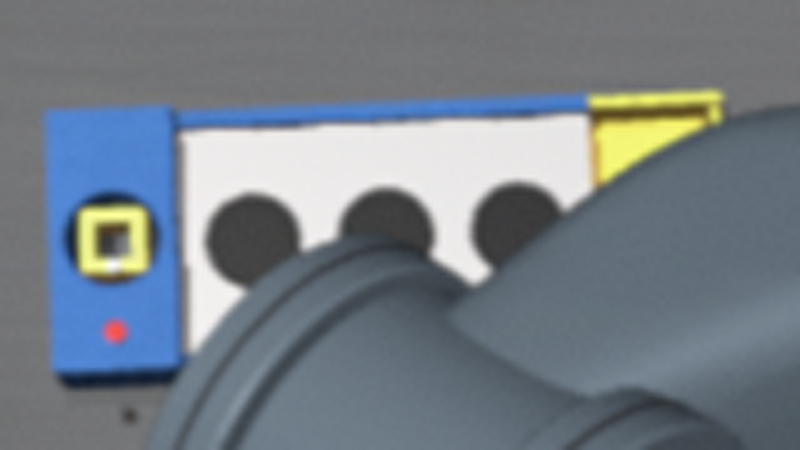

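View pics/s7.png

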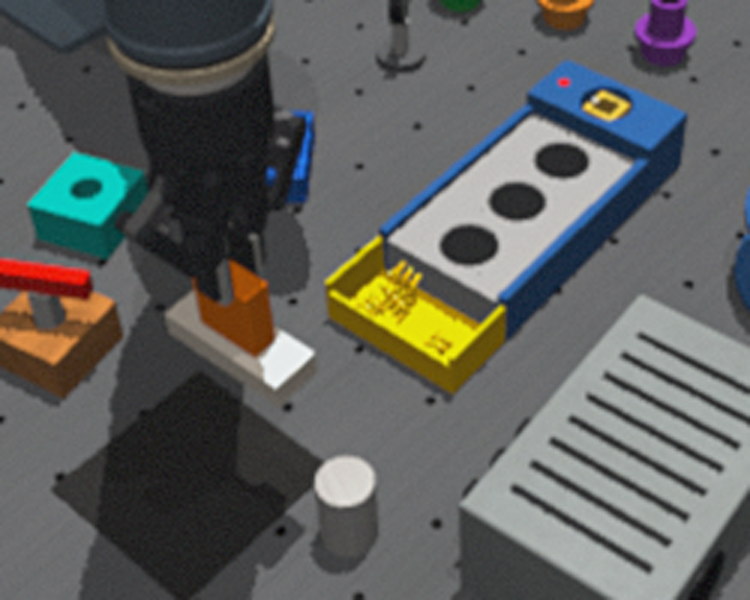

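Deck clear; chips all in the tray, one leaning. Placing the scraper on the mat now.

```bash
python3 -m handwheel '[0,-18,18,0,0,0,-18,18,0,0,0,0,0,40,0,0,0,0,40,0,0,0,0,30,0,0,0,0,8,0,0,0,0,0,0]'
python3 - <<'E'
from h import *
plan(602,-350,34.2,93.8)
E
```

```text
clock: 11.8
position: [0.603, -0.3472, 0.0422]
tcp_rot: [-0.001, 0.999, 0.035, -0.001]
ft_force: [-0.6, 0.7, -2.1]
opening: 0.215
cur psi -86.0 q7 -0.55 spin -3.138 shift x 1.1 y -2.7 z 8.0
cur psi -86.0 q7 -0.55 spin 0.004 shift x -1.1 y 2.7 z 8.0
tcp [ 603.  -347.2   42.2] F [-0.6  0.7 -2.1] open 0.215 t 11.8
```

```bash
python3 -m handwheel '[0,0,0,5,0,0,0,0,2.5,0,0,0,0,0.5,0,0,0,0,0,0]'
python3 -m handwheel '[0,0,0,0.7,0,0,0,0,0,0]'
```

```text
clock: 12.2
position: [0.6032, -0.3491, 0.0357]
tcp_rot: [0.0, 0.999, 0.034, 0.0]
ft_force: [0.1, -0.9, -1.2]
opening: 0.21
clock: 12.4
position: [0.6029, -0.349, 0.0345]
tcp_rot: [0.0, 0.999, 0.034, 0.0]
ft_force: [0.6, -0.4, -1.8]
opening: 0.209
```

```bash
python3 -m handwheel '[0,0,0,0.8,0,0,0,0,0,0]'
python3 -m handwheel '[1,0,0,0,0,1,0,0,0,0,1,0,0,0,0,1,0,0,0,0,1,0,0,-20,0,1,0,0,-40,0,1,0,0,-45,0,1,0,0,-45,0,1,0,0,-20,0]'
```

```text
clock: 12.6
position: [0.603, -0.3491, 0.0338]
tcp_rot: [0.0, 0.999, 0.034, 0.0]
ft_force: [-0.5, -0.7, 0.4]
opening: 0.212
clock: 13.5
position: [0.6037, -0.3505, 0.2084]
tcp_rot: [0.002, 0.999, 0.034, 0.002]
ft_force: [1.0, -0.5, 0.1]
opening: 0.999
```

```bash
python3 -m handwheel '[1,0,0,0,-0.15,1,0,0,0,-0.15,1,0,0,0,-0.15,1,0,0,0,-0.15,1,0,0,0,-0.15,1,0,0,0,-0.15,1,0,0,0,-0.15,1,0,0,0,-0.15,1,0,0,0,-0.15,1,0,0,0,-0.15]'
python3 -m handwheel '[1,0,0,0,-0.07,1,0,0,0,0]'
python3 - <<'E'
from h import *
p,e=grab('top','top8'); q,e=grab('side','side8')
crop(q,180,140,430,340,3,'s8')
plan(446,262,200,3.8)
E
```

```text
clock: 14.5
position: [0.6027, -0.349, 0.2036]
tcp_rot: [0.0, 0.706, 0.708, -0.0]
ft_force: [0.1, -0.6, 0.4]
opening: 1.002
clock: 14.7
position: [0.6026, -0.3492, 0.2036]
tcp_rot: [0.0, 0.682, 0.731, 0.0]
ft_force: [0.7, 0.0, -0.3]
opening: 0.999
cur psi 3.7 q7 0.69 spin -0.001 shift x 620.1 y -115.9 z 3.5
cur psi 3.7 q7 0.69 spin 3.141 shift x -620.1 y 115.9 z 3.5
tcp [ 602.7 -349.   203.5] F [ 0.3 -0.7  0.9] open 1.001 t 14.8
```

View pics/top8.png

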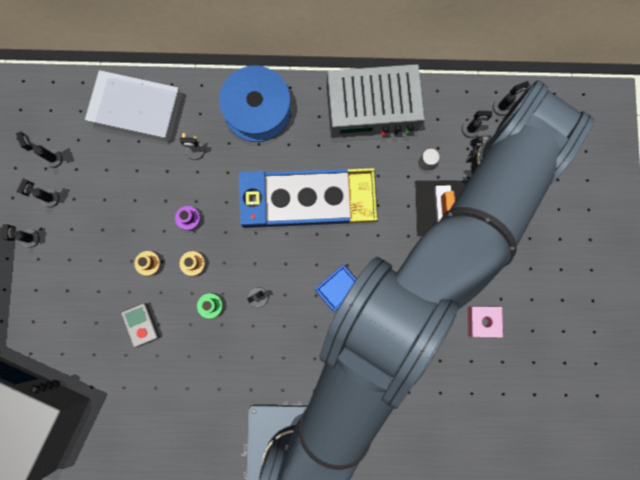

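View pics/s8.png

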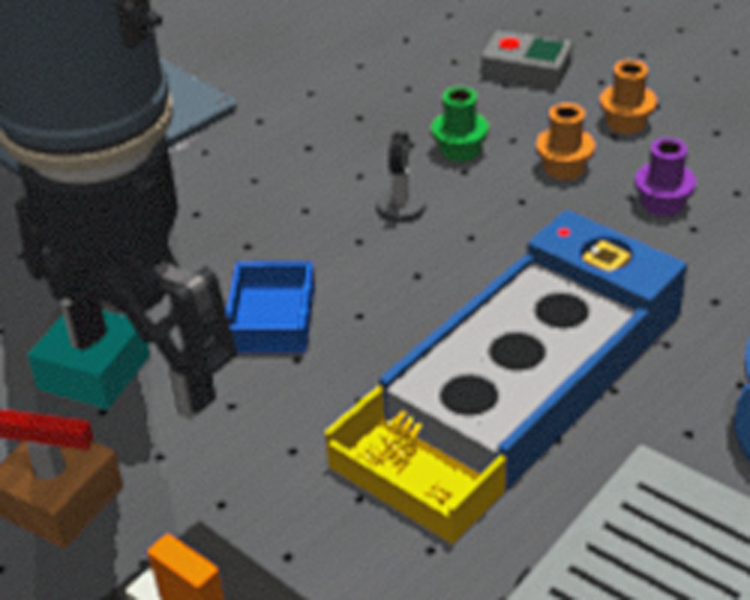

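```bash
cat >> h.py <<'E'
def sleeves(tag_t,tag_s):
    for n,tag,box in(('top',tag_t,(120,240,220,290)),('side',tag_s,(340,150,410,210))):
        p=np.load(f'pics/{tag}.npz')['p']; hsv=cv2.cvtColor(p,cv2.COLOR_RGB2HSV)
        m=((hsv[...,0]>5)&(hsv[...,0]<30)&(hsv[...,1]>60)&(hsv[...,2]>60)).astype(np.uint8)
        k=np.zeros_like(m);k[box[1]:box[3],box[0]:box[2]]=1;m*=k
        for c in cv2.findContours(m,0,2)[0]:
            if cv2.contourArea(c)<100: continue
            x,y,w,h=cv2.boundingRect(c)
            print(n,(x,y,w,h))
            if n=='top':
                (u,v),r=cv2.minEnclosingCircle(c); el=cv2.fitEllipse(cv2.convexHull(c)); print('  circ',np.round((u,v,r),1),np.round(ray(n,u,v,.03)*1e3,1),'ell',np.round(el[0],1),np.round(el[1],1),np.round(ray(n,*el[0],.03)*1e3,1))
E
python3 - <<'E'
from h import *
sleeves('top8','side8')
z=np.load('pics/top8.npz');P=cloud('top',z['d']);p=z['p'];crop(p,340,160,385,230,8,'t8')
z=np.load('pics/side8.npz');crop(z['p'],350,150,410,205,10,'s8b')
for v in range(176,220,4): print(v,[int(round(1000*P[v,u,2])) for u in range(350,374,3)])
E
```

```text
top (179, 251, 27, 25)
  circ [192.  263.3  13.1] [446.6 260.5  30. ] ell [191.9 263.1] [25.2 26. ] [447.1 260.7  30. ]
top (134, 251, 27, 25)
  circ [147.  263.   13.3] [445.1 367.3  30. ] ell [146.9 262.9] [25.1 26.4] [445.3 367.5  30. ]
side (358, 174, 21, 26)
side (379, 159, 20, 26)
176 [4, 4, 8, 8, 10, 4, 4, 22]
180 [9, 9, 9, 6, 6, 4, 0, 22]
184 [4, 5, 7, 15, 9, 15, 10, 15]
188 [8, 4, 6, 7, 8, 17, 11, 8]
192 [5, 9, 5, 6, 8, 7, 8, 7]
196 [5, 4, 9, 4, 7, 5, 6, 8]
200 [8, 3, 5, 6, 11, 7, 5, 6]
204 [33, 16, 2, 25, 7, 1392, 5, 4]
208 [23, 30, 20, 25, 11, 4, 8, 6]
212 [6, 25, 8, 6, 7, 7, 10, 7]
216 [3, 5, 10, 11, 11, 4, 7, 10]
```

View pics/t8.png

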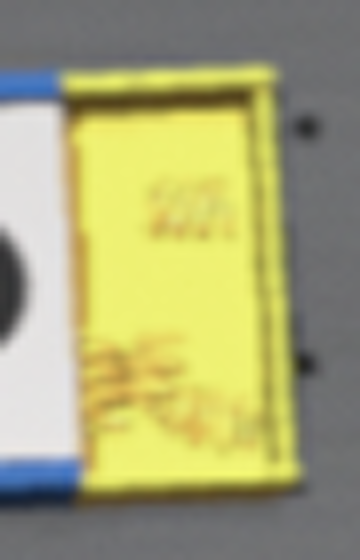

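View pics/s8b.png

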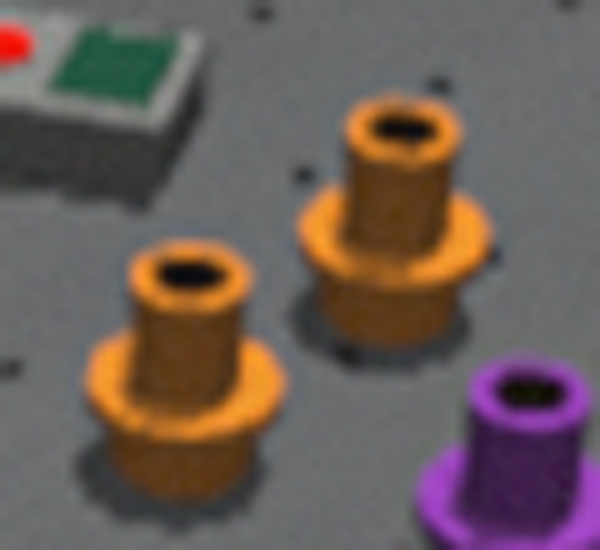

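```bash
python3 - <<'E'
from h import *
for u,v,z in[(368.55,177.05,.066),(368.2,187.9,.03),(389.85,162.55,.066),(389,172.7,.03)]: print(np.round(ray('side',u,v,z)*1e3,1))
# top barrel rim
for u,v in[(187.5,261.5),(142.6,261.5)]: print('top barrel',np.round(ray('top',u,v,.066)*1e3,1))
E
```

```text
[442.5 262.8  66. ]
[445.2 260.3  30. ]
[441.4 369.   66. ]
[442.  368.3  30. ]
top barrel [447.5 263.7  66. ]
top barrel [445.5 367.6  66. ]
```

```bash
python3 -m handwheel '[1,48,-9,0,0,1,48,-9,0,0,1,48,-9,0,0,1,48,-9,0,0,1,48,-9,0,0,1,48,-9,0,0,1,48,-9,0,0,1,48,-9,0,0,1,48,-9,0,0,1,48,-9,0,0]'
python3 -m handwheel '[1,48,-9,0,0,1,48,-9,0,0,1,44,-8,0,0,1,0,0,0,0,1,0,0,0,0]'
python3 - <<'E'
from h import *
plan(445.5,261.5,120,3.8)
E
```

```text
clock: 15.8
position: [0.4797, 0.1256, 0.2038]
tcp_rot: [0.0, 0.684, 0.73, 0.0]
ft_force: [0.9, 0.0, -0.5]
opening: 1.001
clock: 16.3
position: [0.4445, 0.2626, 0.2033]
tcp_rot: [0.0, 0.682, 0.731, -0.0]
ft_force: [0.2, -0.7, -0.2]
opening: 0.998
cur psi 4.0 q7 -0.46 spin 0.003 shift x -1.2 y 0.9 z 83.3
cur psi 4.0 q7 -0.46 spin -3.139 shift x 1.2 y -0.9 z 83.3
tcp [444.5 262.6 203.3] F [ 0.2 -0.7 -0.2] open 0.998 t 16.3
```

```bash
python3 -m handwheel '[1,0,0,45,0,1,0,0,45,0,1,0,0,45,0,1,-1,1,30,0,1,0,0,5,0,0,0,0,0,0,0,0,0,0,0,0,0,0,0,0,0,0,0,0,0,0,0,0,0,0]' 20
python3 - <<'E'
from h import *
plan(445.5,261.5,34,3.8)
E
```

```text
clock: 17.3
position: [0.4464, 0.2612, 0.0344]
tcp_rot: [0.0, 0.683, 0.731, 0.001]
ft_force: [0.6, -0.4, -0.4]
opening: 0.145
cur psi 3.9 q7 -0.38 spin 0.002 shift x 0.4 y -0.9 z 0.4
cur psi 3.9 q7 -0.38 spin -3.140 shift x -0.4 y 0.9 z 0.4
tcp [446.4 261.2  34.4] F [ 0.6 -0.4 -0.4] open 0.145 t 17.3
```

```bash
python3 - <<'E'
from h import *
p,e=grab('side','side9');crop(p,330,120,430,210,7,'s9')
p,e=grab('top','top9');print(bot.read_state()['opening'])
E
```

```text
0.007347713726056465
```

View pics/s9.png

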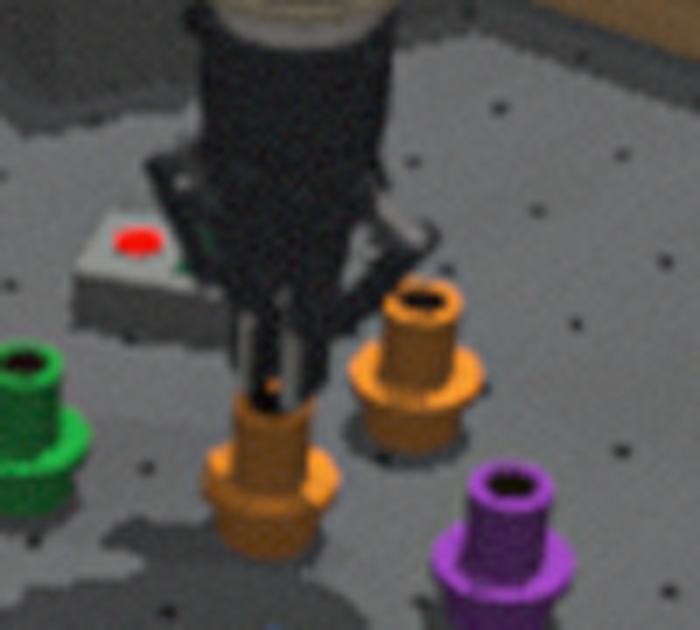

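View pics/top9.png

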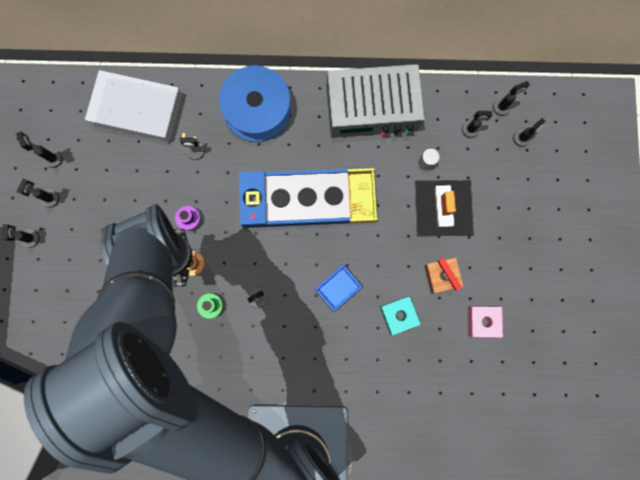

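```bash
python3 - <<'E'
from h import *
sleeves('top9','side9')
print(proj('side',bot.read_state()['position']),proj('top',bot.read_state()['position']))
p=np.load('pics/top9.npz')['p'];crop(p,150,230,230,300,8,'t9')
E
```

```text
top (186, 251, 19, 25)
  circ [193.  263.4  12.6] [446.3 258.1  30. ] ell [194.4 263.2] [19.8 25.2] [446.8 254.8  30. ]
side (359, 176, 20, 24)
side (380, 159, 19, 26)
[368.66584203 186.81728849] [191.40520836 263.2897487 ]
```

View pics/t9.png

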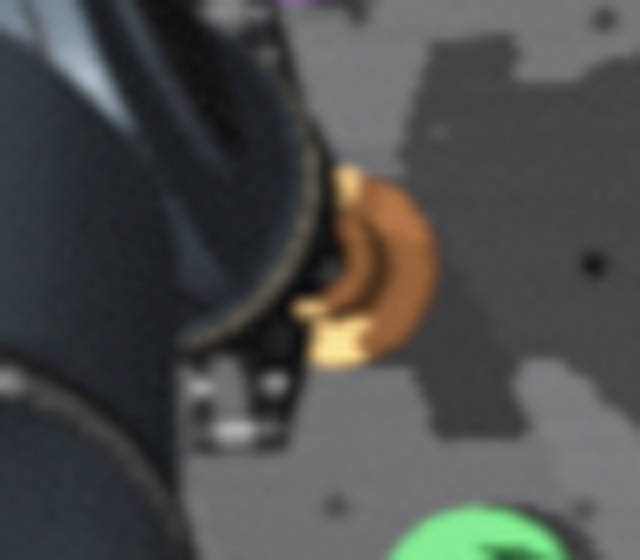

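```bash
python3 -m handwheel '[0,0,0,0,0,0,0,0,0,0,0,0,0,0,0]'
python3 - <<'E'
from h import *
p,d=grab('side','side10');crop(p,345,130,395,205,8,'s10')
P=cloud('side',d)
for v in range(160,202,3): print(v,[tuple((1000*P[v,u]).astype(int)) for u in range(360,380,4)])
E
```

```text
clock: 17.7
position: [0.4461, 0.2608, 0.0335]
tcp_rot: [0.0, 0.683, 0.731, -0.0]
ft_force: [-0.4, -0.8, 0.3]
opening: -0.002
160 [(np.int64(423), np.int64(242), np.int64(125)), (np.int64(435), np.int64(245), np.int64(128)), (np.int64(450), np.int64(245), np.int64(134)), (np.int64(462), np.int64(247), np.int64(138)), (np.int64(459), np.int64(271), np.int64(126))]
163 [(np.int64(330), np.int64(361), np.int64(23)), (np.int64(436), np.int64(245), np.int64(119)), (np.int64(445), np.int64(253), np.int64(119)), (np.int64(459), np.int64(252), np.int64(125)), (np.int64(473), np.int64(252), np.int64(131))]
166 [(np.int64(332), np.int64(360), np.int64(13)), (np.int64(346), np.int64(362), np.int64(18)), (np.int64(449), np.int64(247), np.int64(113)), (np.int64(460), np.int64(252), np.int64(115)), (np.int64(478), np.int64(246), np.int64(125))]
169 [(np.int64(331), np.int64(362), np.int64(0)), (np.int64(433), np.int64(251), np.int64(95)), (np.int64(447), np.int64(251), np.int64(100)), (np.int64(457), np.int64(257), np.int64(102)), (np.int64(369), np.int64(398), np.int64(0))]
172 [(np.int64(344), n
[... 1610 characters left out ...]
)]
193 [(np.int64(437), np.int64(231), np.int64(22)), (np.int64(453), np.int64(230), np.int64(31)), (np.int64(460), np.int64(240), np.int64(29)), (np.int64(471), np.int64(244), np.int64(32)), (np.int64(473), np.int64(262), np.int64(23))]
196 [(np.int64(429), np.int64(242), np.int64(2)), (np.int64(446), np.int64(239), np.int64(12)), (np.int64(457), np.int64(244), np.int64(14)), (np.int64(464), np.int64(255), np.int64(11)), (np.int64(466), np.int64(273), np.int64(3))]
199 [(np.int64(439), np.int64(230), np.int64(2)), (np.int64(446), np.int64(240), np.int64(0)), (np.int64(459), np.int64(242), np.int64(5)), (np.int64(466), np.int64(253), np.int64(3)), (np.int64(474), np.int64(263), np.int64(1))]
```

View pics/s10.png

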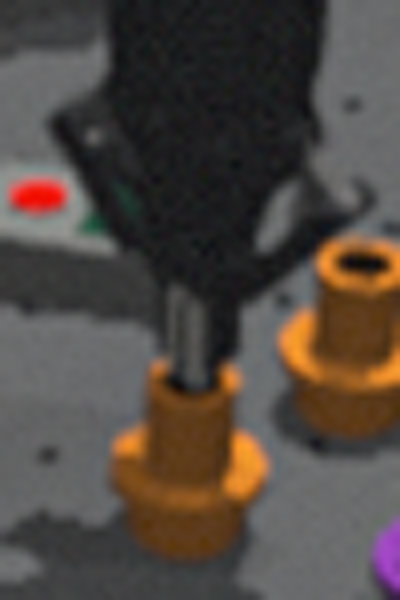

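The gripper reads shut and the sleeve hasn't moved; the tips show inside the barrel's hole. I'll lift straight up slowly and check what happened.

```bash
python3 -m handwheel '[0,0,0,-5,0,0,0,0,-10,0,0,0,0,0,0]'
python3 -m handwheel '[0,0,0,-15,0,0,0,0,-20,0,0,0,0,-20,0,0,0,0,-20,0,0,0,0,0,0]'
python3 - <<'E'
from h import *
p,d=grab('side','side11');crop(p,330,110,410,205,6,'s11')
p,d=grab('top','top11');crop(p,120,200,240,310,6,'t11')
E
```

```text
clock: 18.05
position: [0.4469, 0.2612, 0.0499]
tcp_rot: [0.0, 0.683, 0.731, 0.001]
ft_force: [-0.2, 0.2, -0.1]
opening: -0.001
clock: 18.55
position: [0.4475, 0.2616, 0.126]
tcp_rot: [0.0, 0.683, 0.731, 0.002]
ft_force: [1.2, 0.9, -0.3]
opening: -0.006
```

View pics/s11.png

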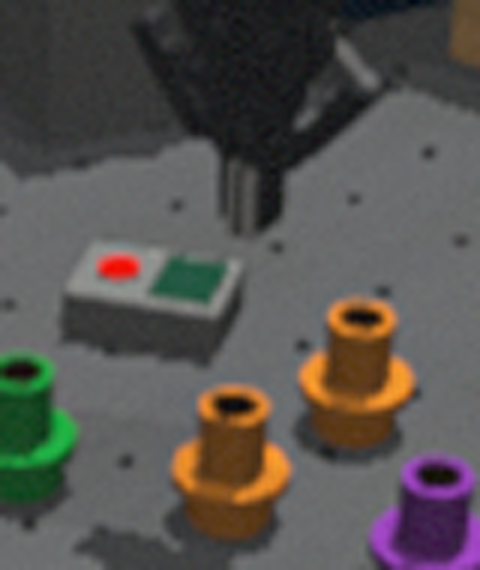

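View pics/t11.png

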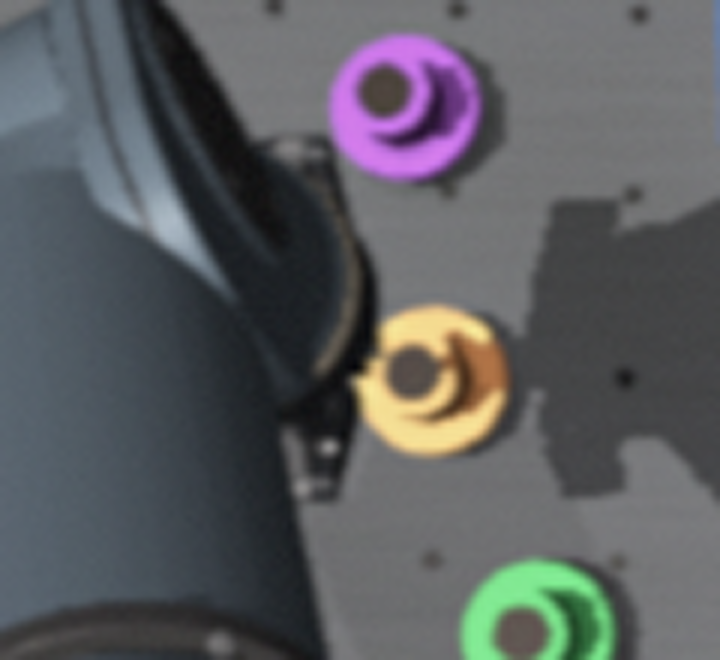

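The fingers shut with no contact and the sleeve did not move. I'll retry once with more force, watching the opening row by row.

```bash
python3 -m handwheel '[1,0,0,0,0,1,0,0,0,0,1,0,0,0,0,1,0,0,0,0,1,0,0,40,0,1,0,0,40,0,1,0,0,10,0,1,0,0,0,0]' 60
for i in 1; do python3 -m handwheel '[0,0,0,0,0,0,0,0,0,0]'; done
python3 -m handwheel '[0,0,0,0,0]'
python3 -m handwheel '[0,0,0,0,0]'
python3 - <<'E'
from h import *
p,d=grab('side','side12');crop(p,330,110,410,205,6,'s12')
E
python3 -m handwheel '[0,0,0,0,0]'
```

```text
clock: 19.45
position: [0.4452, 0.2601, 0.0324]
tcp_rot: [-0.0, 0.683, 0.731, -0.002]
ft_force: [-1.1, 0.3, 1.2]
opening: 1.0
clock: 19.65
position: [0.4471, 0.2614, 0.0351]
tcp_rot: [0.0, 0.683, 0.731, 0.001]
ft_force: [0.4, 0.6, -0.3]
opening: 0.689
clock: 19.75
position: [0.4468, 0.2614, 0.0348]
tcp_rot: [0.0, 0.683, 0.731, 0.001]
ft_force: [0.0, 0.5, 0.1]
opening: 0.515
clock: 19.85
position: [0.4465, 0.2612, 0.0344]
tcp_rot: [0.0, 0.683, 0.731, 0.001]
ft_force: [0.2, 0.1, -0.1]
opening: 0.327
clock: 20.0
position: [0.4462, 0.261, 0.0339]
tcp_rot: [0.0, 0.683, 0.731, 0.0]
ft_force: [-1.0, -0.3, 0.4]
opening: 0.054
```

View pics/s12.png

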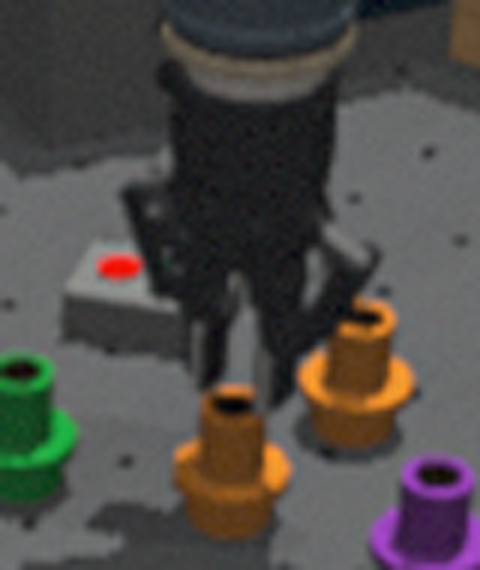

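```bash
python3 - <<'E'
from h import *
print(proj('side',[.4475,.2616,.126]),bot.read_state()['opening'])
for z in(.034,.045,.06,.07,.08):print(z,proj('side',[.446,.261,z]), proj('side',[.446+.017,.261,z]), proj('side',[.446-.017,.261,z]))
E
```

```text
[370.61627315 160.04984631] 0.05417825336058681
0.034 [368.60379977 186.78906588] [373.10821927 188.93223475] [364.15756839 184.67358248]
0.045 [368.77230129 183.70678039] [373.30209396 185.8412165 ] [364.30133564 181.60006354]
0.06 [369.00500395 179.45010632] [373.56985961 181.57212643] [364.49986363 177.35584549]
0.07 [369.16204918 176.57738317] [373.75058261 178.69079065] [364.6338345  174.49175758]
0.08 [369.32064897 173.67622347] [373.93310653 175.78074213] [364.76912277 171.59950586]
```

```bash
python3 - <<'E'
from h import *
for t in('side11','side12','side10'):
    P=cloud('side',np.load(f'pics/{t}.npz')['d'])
    print(t)
    for v in range(138,182,3): print(v,[tuple(int(x) for x in 1000*P[v,u]) for u in range(363,378,3)])
E
```

```text
side11
138 [(203, 535, -2), (434, 252, 194), (446, 249, 200), (457, 249, 204), (463, 254, 203)]
141 [(220, 514, 0), (435, 251, 186), (449, 246, 193), (453, 254, 191), (458, 262, 189)]
144 [(232, 500, -1), (436, 250, 177), (448, 248, 183), (453, 255, 181), (459, 261, 181)]
147 [(248, 480, 0), (253, 491, -1), (447, 251, 172), (455, 253, 174), (459, 262, 171)]
150 [(264, 460, 3), (266, 474, -1), (279, 474, 3), (283, 487, -1), (293, 490, 1)]
153 [(305, 408, 30), (283, 453, 2), (289, 462, 0), (299, 466, 2), (305, 475, 0)]
156 [(319, 391, 31), (326, 397, 31), (331, 407, 29), (311, 450, 2), (314, 463, -2)]
159 [(329, 377, 30), (337, 384, 30), (329, 411, 15), (320, 440, 0), (332, 441, 3)]
162 [(341, 363, 30), (344, 375, 26), (329, 411, 4), (334, 422, 0), (345, 424, 4)]
165 [(343, 362, 20), (350, 368, 20), (338, 401, 0), (344, 408, 0), (349, 418, -2)]
168 [(342, 363, 8), (346, 375, 4), (350, 386, 0), (355, 395, 0), (365, 398, 1)]
171 [(346, 359, 0), (354, 365, 1), (361, 372, 0), (370, 375, 3), (376, 384, 1)]
174 [(355, 348, -2), (364, 351, 0), (371, 358, 0), (376, 368, -2), (386, 371, 0)]
177
[... 2123 characters left out ...]
, 152)]
159 [(431, 247, 129), (442, 245, 134), (456, 241, 142), (463, 245, 143), (459, 265, 132)]
162 [(427, 251, 116), (441, 248, 123), (453, 246, 128), (460, 251, 129), (463, 261, 126)]
165 [(341, 363, 19), (441, 248, 113), (452, 248, 117), (460, 251, 119), (471, 251, 124)]
168 [(343, 361, 9), (440, 250, 101), (452, 249, 107), (460, 252, 109), (473, 249, 115)]
171 [(346, 359, 0), (443, 247, 94), (452, 250, 96), (457, 258, 95), (372, 389, -3)]
174 [(356, 346, 0), (445, 245, 85), (452, 251, 86), (460, 254, 88), (387, 370, 0)]
177 [(430, 252, 66), (442, 249, 72), (455, 248, 78), (450, 269, 66), (399, 355, 2)]
180 [(438, 242, 64), (448, 243, 67), (453, 251, 66), (460, 256, 66), (405, 347, -2)]
```

```bash
python3 - <<'E'
from h import *
for t,c in(('side1',(592,-342)),('side2',(594,-342)),('side8',(602.7,-349)),('side11',(447,261)),('side9',(446,261))):
    z=np.load(f'pics/{t}.npz');P=cloud('side',z['d'])*1000; p=z['p'].astype(int)
    m=(np.hypot(P[...,0]-c[0],P[...,1]-c[1])<75)&(P[...,2]>60)&(p.max(-1)<130)&(p.max(-1)-p.min(-1)<30)
    for b in range(60,260,10):
        k=m&(P[...,2]>=b)&(P[...,2]<b+10)
        if k.sum()>3: print(t,b,k.sum(),np.round(np.median(P[k],0)),end=' | ')
    print()
E
```

```text
side1 240 12 [ 633. -366.  247.] | side1 250 49 [ 638. -370.  256.] | 
side2 130 39 [ 605. -359.  139.] | side2 140 188 [ 608. -356.  145.] | side2 150 147 [ 606. -358.  154.] | side2 200 4 [ 610. -342.  208.] | side2 210 39 [ 612. -353.  217.] | side2 220 41 [ 613. -354.  225.] | side2 230 18 [ 614. -352.  233.] | side2 250 36 [ 629. -361.  256.] | 
side8 250 31 [ 560. -353.  257.] | 
side11 60 8 [444. 257.  67.] | side11 160 9 [449. 253. 166.] | side11 170 33 [453. 252. 175.] | side11 180 38 [452. 253. 185.] | side11 190 36 [453. 252. 195.] | side11 200 32 [446. 249. 206.] | side11 210 93 [452. 250. 216.] | side11 220 91 [452. 250. 226.] | side11 230 109 [443. 249. 236.] | side11 240 111 [455. 250. 245.] | side11 250 155 [464. 251. 255.] | 
side9 60 8 [441. 256.  67.] | side9 70 20 [440. 254.  77.] | side9 80 35 [441. 254.  86.] | side9 90 46 [455. 254.  95.] | side9 100 43 [440. 253. 105.] | side9 110 43 [439. 252. 117.] | side9 120 92 [454. 251. 125.] | side9 130 81 [454. 251. 135.] | side9 140 94 [438. 249. 145.] | side9 150 97 [456. 248. 155.] | side9 160 146 [465. 252. 165.] | side9 170 119 [456. 249. 175.] | side9 180 68 [471. 251. 183.] | side9 190 26 [481. 254. 195.] | side9 200 83 [469. 232. 206.] | side9 210 94 [466. 231. 214.] | side9 220 98 [468. 231. 225.] | side9 230 100 [468. 233. 235.] | side9 240 129 [466. 235. 244.] | side9 250 31 [463. 233. 253.] |
```

The depth image settles it: the shut fingertips really end about 38 mm higher than the reported TCP (tip at about 164 mm when 126 is reported, 72 mm when 34). The fingers therefore shut above the barrel, and the scraper was held only by its handle top. From here on I'll use true tip height = reported z + 38.

```bash
python3 -m handwheel '[1,0,0,-15,0,1,0,0,0,0,1,0,0,0,0,1,0,0,0,0,1,0,0,0,0,1,0,0,30,0,1,0,0,15,0,1,0,0,0,0]' 20
python3 - <<'E'
from h import *
plan(445.5,261.5,-5,3.8)
p,d=grab('side','side13');crop(p,330,110,410,205,6,'s13')
E
```

```text
clock: 20.8
position: [0.4447, 0.26, 0.0016]
tcp_rot: [-0.0, 0.683, 0.731, -0.002]
ft_force: [-0.2, -0.1, 0.7]
opening: 0.999
cur psi 3.9 q7 -0.37 spin 0.002 shift x 1.4 y 0.9 z 6.6
cur psi 3.9 q7 -0.37 spin -3.140 shift x -1.4 y -0.9 z 6.6
tcp [444.7 260.    1.6] F [-0.2 -0.1  0.7] open 0.999 t 20.8
```

View pics/s13.png

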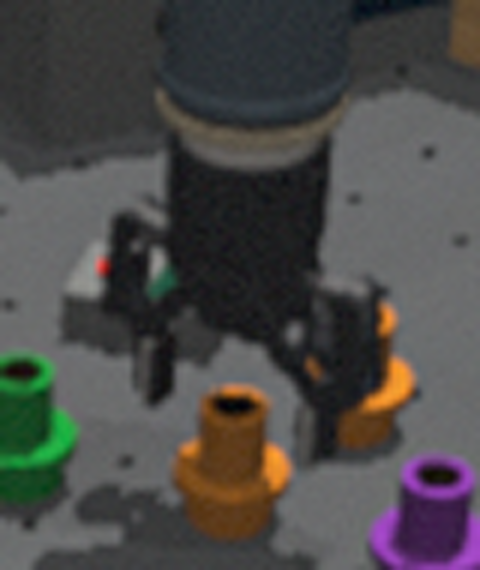

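```bash
python3 -m handwheel '[1,0,0,5,0,1,0,0,0,0,0,0,0,0,0,0,0,0,0,0,0,0,0,0,0,0,0,0,0,0,0,0,0,0,0]' 20
python3 - <<'E'
from h import *
plan(445.5,261.5,-5,93.8)
p,d=grab('side','side14');crop(p,330,110,410,205,6,'s14')
E
```

```text
clock: 21.55
position: [0.4461, 0.2609, -0.0013]
tcp_rot: [0.0, 0.683, 0.731, 0.0]
ft_force: [-0.9, -0.8, 3.4]
opening: 0.391
cur psi 3.9 q7 -0.37 spin -1.569 shift x 0.6 y 0.6 z 3.7
cur psi 3.9 q7 -0.37 spin 1.573 shift x -0.6 y -0.6 z 3.7
tcp [446.1 260.9  -1.3] F [-0.9 -0.8  3.4] open 0.391 t 21.6
```

View pics/s14.png

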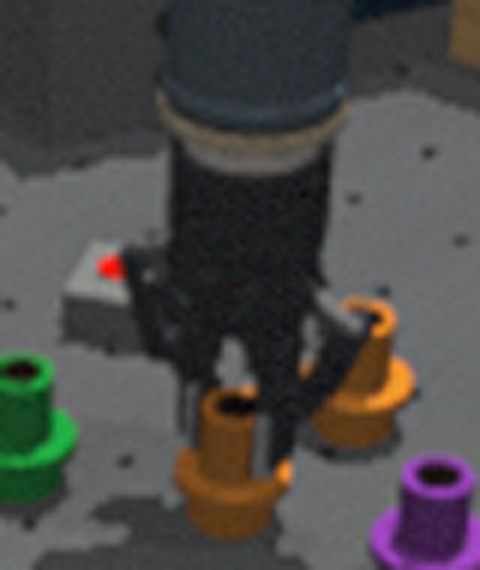

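```bash
python3 -m handwheel '[1,0,0,-1,0,1,0,0,0,0,1,0,0,0,0,1,0,0,0,0.15,1,0,0,0,0.15,1,0,0,0,0.15,1,0,0,0,0.15,1,0,0,0,0.15,1,0,0,0,0.15,1,0,0,0,0.15]' 20
python3 -m handwheel '[1,0,0,0,0.15,1,0,0,0,0.15,1,0,0,0,0.15,1,0,0,0,0.07,1,0,0,0,0,0,0,0,0,0,0,0,0,0,0,0,0,0,0,0,0,0,0,0,0,0,0,0,0,0]'
python3 -m handwheel '[1,0,0,0,0,1,0,0,0,0,1,0,0,0,0,1,0,0,0,-0.15,1,0,0,0,-0.15,1,0,0,0,-0.15,1,0,0,0,-0.15,1,0,0,0,-0.15,1,0,0,0,-0.15,1,0,0,0,-0.15]' 
python3 -m handwheel '[1,0,0,0,-0.15,1,0,0,0,-0.15,1,0,0,0,-0.15,1,0,0,0,-0.07,1,0,0,0,0,0,0,0,0,0,0,0,0,0,0,0,0,0,0,0,0,0,0,0,0,0,0,0,0,0]' 100
```

```text
clock: 22.6
position: [0.446, 0.2609, -0.0005]
tcp_rot: [-0.0, 0.958, 0.287, 0.0]
ft_force: [-0.2, -0.7, 0.4]
opening: 1.003
clock: 23.6
position: [0.4461, 0.2607, -0.0004]
tcp_rot: [-0.0, 0.999, 0.034, 0.0]
ft_force: [-0.6, -0.2, 0.3]
opening: 0.392
clock: 24.6
position: [0.4461, 0.2608, -0.0005]
tcp_rot: [0.0, 0.846, 0.533, 0.0]
ft_force: [-0.1, -0.2, -0.3]
opening: 1.003
clock: 25.6
position: [0.446, 0.2609, -0.0002]
tcp_rot: [-0.0, 0.683, 0.731, 0.0]
ft_force: [-1.8, -0.7, 5.4]
opening: 0.374
```

```bash
python3 - <<'E'
from h import *
for n,t,box,z in(('top','top8',(270,180,347,210),.04),('side','side8',(320,230,385,285),.04)):
    p=np.load(f'pics/{t}.npz')['p']; m=(p.max(-1)<100).astype(np.uint8); k=np.zeros_like(m);k[box[1]:box[3],box[0]:box[2]]=1;m*=k
    for c in cv2.findContours(m,0,2)[0]:
        a=cv2.contourArea(c)
        if a<60: continue
        e=cv2.fitEllipse(c); w=ray(n,*e[0],z)*1e3; print(n,a,np.round(e[0],1),np.round(e[1],1),np.round(w[:2],1),np.round(w2b(*w[:2]),1))
plan(*b2w(0,-64),120,3.8)
E
```

```text
top 223.5 [280.3 197.8] [16.9 17.1] [608.1  53.8] [ 1.3 64.3]
top 226.5 [306.8 196.6] [17.1 17.1] [612.4  -9.9] [1.4 0.5]
top 227.0 [333.4 195.5] [17.1 17.1] [616.5 -74. ] [  1.2 -63.7]
side 172.0 [336.  271.3] [12.3 18.3] [613.6 -74.5] [ -1.6 -64. ]
side 288.5 [375.9 270.4] [10.  98.9] [682.4  -9.2] [71.4 -3.5]
side 152.5 [352.1 256.7] [11.4 17.8] [609.6 -10.4] [-1.4  0.2]
side 135.0 [366.8 243.1] [10.8 16.7] [605.   53.2] [-1.7 63.9]
side 75.5 [376.6 233.8] [ 4.9 40.4] [601.2  98.6] [ -2.5 109.5]
cur psi 3.9 q7 -0.36 spin 0.001 shift x -345.7 y 146.7 z -120.2
cur psi 3.9 q7 -0.36 spin -3.140 shift x 345.7 y -146.7 z -120.2
tcp [ 4.460e+02  2.609e+02 -2.000e-01] F [-1.8 -0.7  5.4] open 0.374 t 25.6
```

```bash
python3 -m handwheel '[0,0,0,-20,0,0,0,0,-40,0,0,0,0,-40,0,0,0,0,-20,0,0,-43,18,0,0,0,-43,18,0,0,0,-43,18,0,0,0,-43,18,0,0,0,-43,18,0,0,0,-43,18,0,0]' 100
python3 -m handwheel '[0,-43,18,0,0,0,-44,20,0,0,0,0,0,0,0,0,0,0,0,0,0,0,0,0,0]'
python3 - <<'E'
from h import *
plan(*b2w(0,-64),60,3.8)
p,d=grab('side','side15');crop(p,280,170,430,320,5,'s15')
E
```

```text
clock: 26.6
position: [0.5714, 0.0091, 0.1192]
tcp_rot: [-0.0, 0.683, 0.731, -0.0]
ft_force: [1.2, 1.7, -2.3]
opening: 0.377
clock: 27.1
position: [0.6144, -0.0722, 0.1189]
tcp_rot: [-0.001, 0.682, 0.731, -0.0]
ft_force: [0.2, 0.6, -3.1]
opening: 0.369
cur psi 3.9 q7 0.25 spin 0.002 shift x -2.2 y 0.7 z 58.9
cur psi 3.9 q7 0.25 spin -3.139 shift x 2.2 y -0.7 z 58.9
tcp [614.4 -72.2 118.9] F [ 0.2  0.6 -3.1] open 0.369 t 27.1
```

View pics/s15.png

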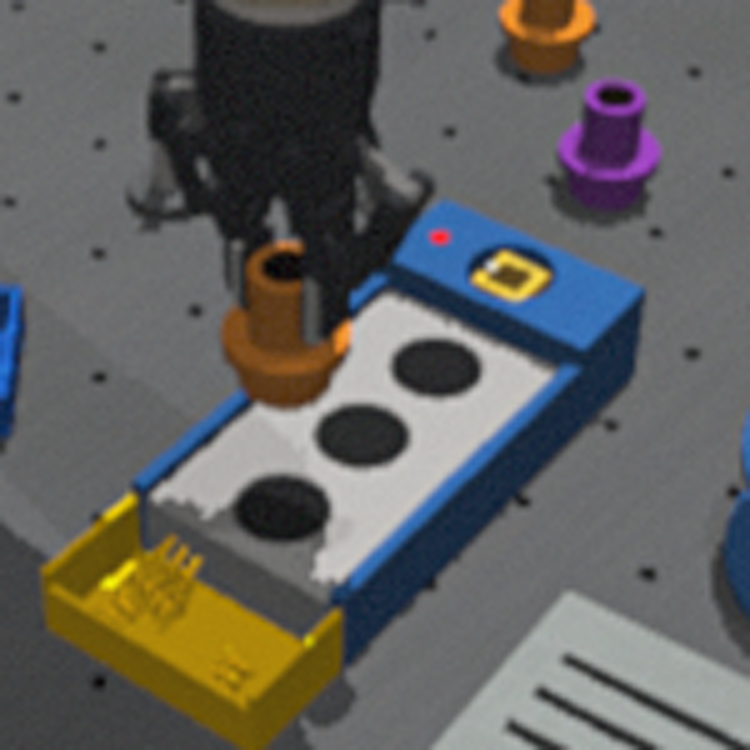

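```bash
python3 -m handwheel '[0,-2.2,0.7,20,0,0,0,0,25,0,0,0,0,20,0,0,0,0,6,0,0,0,0,0,0,0,0,0,0,0]'
python3 - <<'E'
from h import *
plan(*b2w(0,-64),41,3.8)
p,d=grab('side','side16');crop(p,290,220,390,310,7,'s16')
p,d=grab('top','top16');crop(p,270,160,390,230,6,'t16')
E
```

```text
clock: 27.75
position: [0.6166, -0.0751, 0.0494]
tcp_rot: [0.0, 0.682, 0.731, 0.0]
ft_force: [-0.1, 0.7, -2.5]
opening: 0.369
cur psi 3.9 q7 0.27 spin 0.002 shift x 0.9 y -1.3 z 8.4
cur psi 3.9 q7 0.27 spin -3.139 shift x -0.9 y 1.3 z 8.4
tcp [616.6 -75.1  49.4] F [-0.1  0.7 -2.5] open 0.369 t 27.8
```

View pics/s16.png

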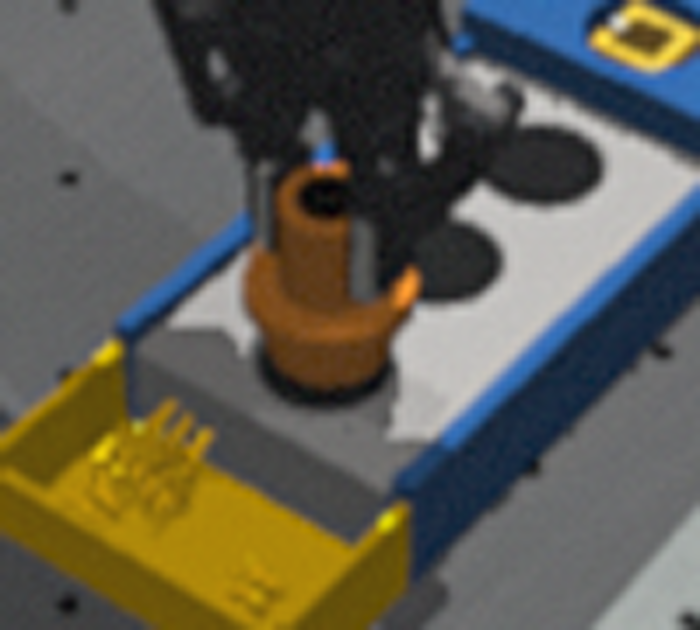

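View pics/t16.png

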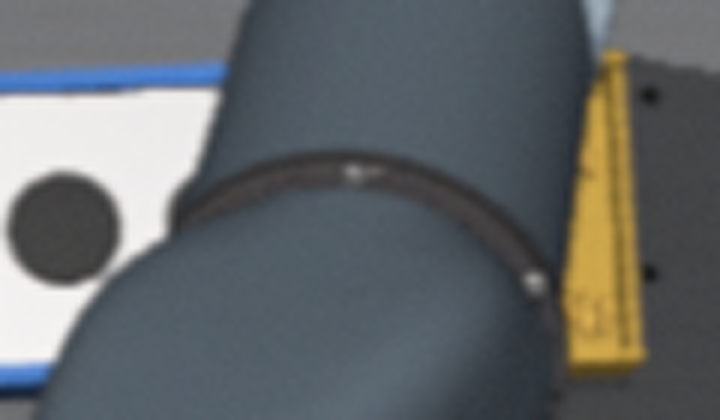

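```bash
python3 -m handwheel '[0,0.9,-1.3,4,0,0,0,0,3,0,0,0,0,0,0,0,0,0,0,0]' 110
python3 - <<'E'
from h import *
plan(*b2w(0,-64),40,3.8)
E
python3 -m handwheel '[0,0,0,2,0,0,0,0,0,0]'
python3 -m handwheel '[0,0,0,2,0,0,0,0,0,0]'
python3 -m handwheel '[0,0,0,2,0,0,0,0,0,0]'
```

```text
clock: 28.25
position: [0.6146, -0.0748, 0.0414]
tcp_rot: [-0.0, 0.683, 0.731, -0.0]
ft_force: [-0.8, -0.0, -2.3]
opening: 0.37
cur psi 3.9 q7 0.27 spin 0.002 shift x 0.4 y 0.7 z 1.4
cur psi 3.9 q7 0.27 spin -3.140 shift x -0.4 y -0.7 z 1.4
tcp [614.6 -74.8  41.4] F [-0.8 -0.  -2.3] open 0.37 t 28.2
clock: 28.45
position: [0.6149, -0.0749, 0.0396]
tcp_rot: [0.0, 0.683, 0.731, 0.0]
ft_force: [-0.2, -0.2, -1.7]
opening: 0.365
clock: 28.65
position: [0.6149, -0.0749, 0.038]
tcp_rot: [0.0, 0.683, 0.731, 0.0]
ft_force: [-0.6, -0.8, 3.0]
opening: 0.371
clock: 28.85
position: [0.6149, -0.0749, 0.036]
tcp_rot: [0.0, 0.683, 0.731, 0.0]
ft_force: [-1.7, 0.1, 4.5]
opening: 0.371
```

```bash
python3 -m handwheel '[0,0,0,2,0,0,0,0,2,0,0,0,0,2,0,0,0,0,2,0,0,0,0,2,0,0,0,0,0,0]'
python3 -m handwheel '[0,0,0,2,0,0,0,0,2,0,0,0,0,1.5,0,0,0,0,0,0,0,0,0,0,0]'
```

```text
clock: 29.45
position: [0.6149, -0.0749, 0.026]
tcp_rot: [0.0, 0.683, 0.731, 0.0]
ft_force: [-1.3, 0.3, 4.4]
opening: 0.37
clock: 29.95
position: [0.615, -0.0749, 0.0205]
tcp_rot: [0.0, 0.683, 0.731, 0.0]
ft_force: [-1.9, 1.0, 5.4]
opening: 0.366
```

```bash
python3 -m handwheel '[0,0,0,1.5,0,0,0,0,0,0]'
python3 -m handwheel '[0,0,0,1,0,0,0,0,0,0]'
python3 -m handwheel '[0,0,0,0.7,0,0,0,0,0,0]'
python3 -m handwheel '[0,0,0,0.7,0,0,0,0,0,0]'
```

```text
clock: 30.15
position: [0.615, -0.0749, 0.019]
tcp_rot: [0.0, 0.683, 0.731, 0.0]
ft_force: [-2.0, -0.0, 4.7]
opening: 0.369
clock: 30.35
position: [0.6149, -0.0749, 0.018]
tcp_rot: [0.0, 0.683, 0.731, 0.0]
ft_force: [-1.2, -0.1, 5.8]
opening: 0.368
clock: 30.55
position: [0.615, -0.0749, 0.0179]
tcp_rot: [0.0, 0.683, 0.731, 0.0]
ft_force: [-4.4, 1.0, 12.9]
opening: 0.37
clock: 30.75
position: [0.6149, -0.0749, 0.0179]
tcp_rot: [0.0, 0.683, 0.731, 0.001]
ft_force: [-6.8, 0.5, 19.7]
opening: 0.371
```

```bash
python3 -m handwheel '[0,0,0,-1.2,0,1,0,0,0,0,1,0,0,0,0,1,0,0,0,0,1,0,0,0,0,1,0,0,-20,0,1,0,0,-40,0,1,0,0,-40,0,1,0,0,-40,0,1,0,0,0,0]' 20
python3 - <<'E'
from h import *
p,d=grab('side','side17');crop(p,290,150,410,310,5,'s17')
p,d=grab('top','top17')
plan(443.5,368,155,3.8)
E
```

```text
clock: 31.75
position: [0.6178, -0.0755, 0.1629]
tcp_rot: [0.004, 0.683, 0.731, 0.003]
ft_force: [0.4, -0.7, -0.4]
opening: 1.002
cur psi 3.9 q7 0.24 spin 0.002 shift x 453.2 y -141.9 z 3.0
cur psi 3.9 q7 0.24 spin -3.140 shift x -453.2 y 141.9 z 3.0
tcp [615.1 -74.8 158. ] F [ 0.4  0.3 -0.4] open 1.001 t 31.9
```

View pics/s17.png

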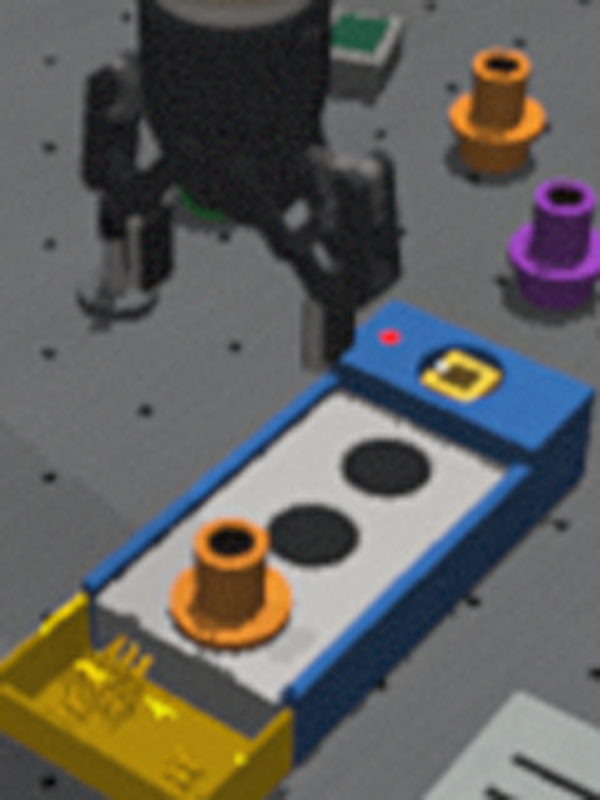

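```bash
python3 -m handwheel '[1,45,-14,0,0,1,45,-14,0,0,1,45,-14,0,0,1,45,-14,0,0,1,45,-14,0,0,1,45,-14,0,0,1,45,-14,0,0,1,45,-14,0,0,1,45,-14,0,0,1,48,-16,0,0]'
python3 -m handwheel '[1,0,0,0,0,1,0,0,0,0,1,0,0,0,0]'
python3 - <<'E'
from h import *
plan(443.6,368.1,0,3.8)
E
```

```text
clock: 32.85
position: [0.4409, 0.3677, 0.1556]
tcp_rot: [0.0, 0.683, 0.731, -0.001]
ft_force: [1.1, 0.8, 1.4]
opening: 1.003
clock: 33.15
position: [0.4425, 0.3653, 0.1562]
tcp_rot: [0.0, 0.683, 0.73, -0.001]
ft_force: [0.9, 0.2, -0.6]
opening: 1.004
cur psi 3.8 q7 -0.59 spin 0.000 shift x 2.7 y 1.3 z 156.2
cur psi 3.8 q7 -0.59 spin -3.141 shift x -2.7 y -1.3 z 156.2
tcp [442.5 365.3 156.2] F [ 0.9  0.2 -0.6] open 1.004 t 33.1
```

```bash
python3 -m handwheel '[1,2.7,1.3,0,0.15,1,0,0,0,0.15,1,0,0,0,0.15,1,0,0,0,0.15,1,0,0,0,0.15,1,0,0,0,0.15,1,0,0,20,0.15,1,0,0,20,0.15,1,0,0,20,0.15,1,0,0,20,0.15]' 20
python3 -m handwheel '[1,0,0,20,0.07,1,0,0,20,0,1,0,0,20,0,1,0,0,12,0,1,0,0,3,0,1,0,0,0,0]'
python3 - <<'E'
from h import *
plan(443.6,368.1,0,93.8)
p,d=grab('side','side18');crop(p,330,100,430,210,6,'s18')
E
```

```text
clock: 34.15
position: [0.4445, 0.3677, 0.0765]
tcp_rot: [0.0, 0.998, 0.065, 0.0]
ft_force: [-0.3, 0.5, 0.5]
opening: 0.999
clock: 34.75
position: [0.444, 0.3689, 0.0023]
tcp_rot: [0.0, 0.999, 0.034, -0.0]
ft_force: [-0.1, -0.5, 0.0]
opening: 1.003
cur psi -86.1 q7 -1.74 spin -3.141 shift x 0.5 y -0.8 z 2.3
cur psi -86.1 q7 -1.74 spin 0.001 shift x -0.5 y 0.8 z 2.3
tcp [444.  368.9   2.3] F [-0.1 -0.5  0. ] open 1.003 t 34.8
```

View pics/s18.png

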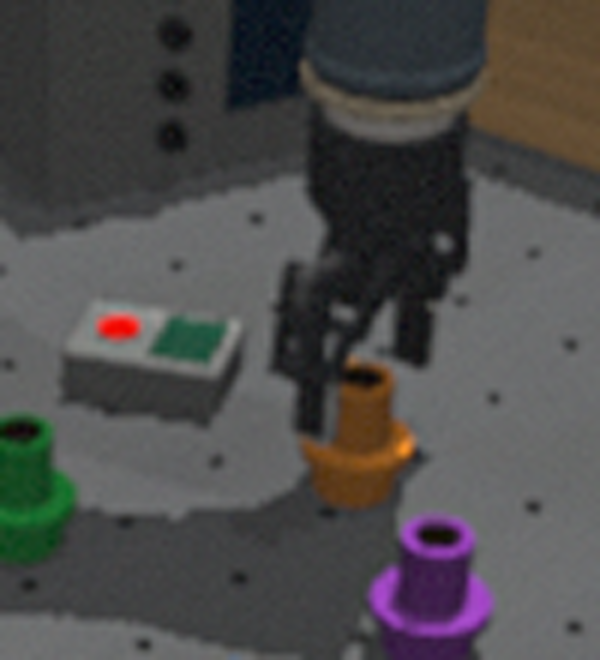

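```bash
python3 -m handwheel '[1,0,0,2,0,0,0,0,0,0,0,0,0,0,0,0,0,0,0,0,0,0,0,0,0,0,0,0,0,0]' 20
python3 -m handwheel '[1,0,0,0,0,1,0,0,0,0,1,0,0,0,0,1,0,0,0,-0.15,1,0,0,0,-0.15,1,0,0,0,-0.15,1,0,0,0,-0.15,1,0,0,0,-0.15,1,0,0,0,-0.15,1,0,0,0,-0.15]' 
python3 -m handwheel '[1,0,0,0,-0.15,1,0,0,0,-0.15,1,0,0,0,-0.15,1,0,0,0,-0.07,1,0,0,0,0,0,0,0,0,0,0,0,0,0,0,0,0,0,0,0,0,0,0,0,0,0,0,0,0,0]' 100
python3 - <<'E'
from h import *
plan(*b2w(0,0),120,3.8)
E
```

```text
clock: 35.4
position: [0.4436, 0.3697, 0.0005]
tcp_rot: [-0.0, 0.999, 0.034, 0.0]
ft_force: [-0.1, -1.9, 4.0]
opening: 0.39
clock: 36.4
position: [0.4436, 0.3697, 0.0003]
tcp_rot: [0.0, 0.846, 0.533, 0.0]
ft_force: [0.5, -0.3, -1.0]
opening: 0.997
clock: 37.4
position: [0.4435, 0.3699, 0.0007]
tcp_rot: [0.0, 0.683, 0.731, 0.0]
ft_force: [-0.7, -0.9, 4.6]
opening: 0.37
cur psi 3.9 q7 -0.65 spin 0.001 shift x -390.6 y 141.9 z -119.3
cur psi 3.9 q7 -0.65 spin -3.140 shift x 390.6 y -141.9 z -119.3
tcp [443.5 369.9   0.7] F [-0.7 -0.9  4.6] open 0.37 t 37.4
```

```bash
python3 -m handwheel '[0,0,0,-20,0,0,0,0,-40,0,0,0,0,-40,0,0,0,0,-20,0,0,-43,15,0,0,0,-43,16,0,0,0,-43,15,0,0,0,-43,16,0,0,0,-43,15,0,0,0,-43,16,0,0]' 100
python3 -m handwheel '[0,-43,15,0,0,0,-45,17,0,0,0,-44,17,0,0,0,0,0,0,0,0,0,0,0,0,0,0,0,0,0]'
python3 - <<'E'
from h import *
plan(*b2w(0,0),60,3.8)
p,d=grab('side','side19');crop(p,290,170,410,300,5,'s19')
E
```

```text
clock: 38.4
position: [0.5539, 0.1169, 0.12]
tcp_rot: [-0.0, 0.683, 0.731, -0.0]
ft_force: [1.1, 0.9, -2.3]
opening: 0.363
clock: 39.0
position: [0.611, -0.0085, 0.1198]
tcp_rot: [-0.001, 0.682, 0.731, -0.0]
ft_force: [0.3, 1.3, -2.7]
opening: 0.369
cur psi 3.9 q7 0.06 spin 0.003 shift x -2.0 y -0.2 z 59.8
cur psi 3.9 q7 0.06 spin -3.139 shift x 2.0 y 0.2 z 59.8
tcp [611.   -8.5 119.8] F [ 0.3  1.3 -2.7] open 0.369 t 39.0
```

View pics/s19.png

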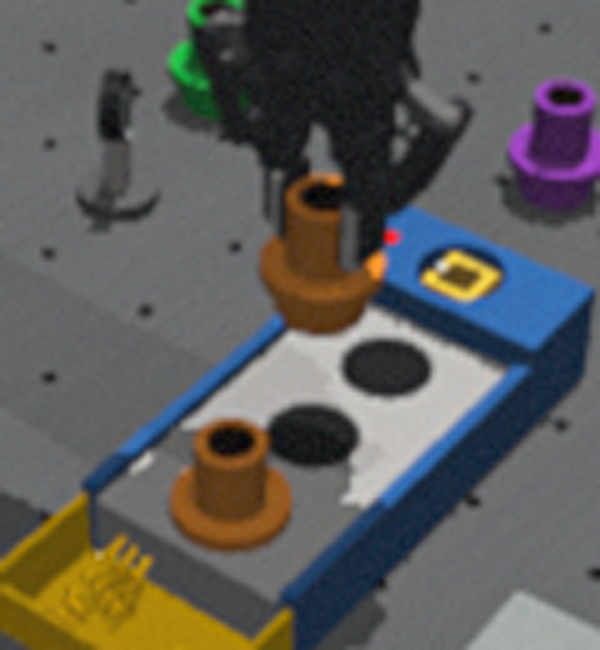

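```bash
python3 -m handwheel '[0,-1.5,0,20,0,0,0,0,25,0,0,0,0,20,0,0,0,0,10,0,0,0,0,0,0,0,0,0,0,0,0,0,0,0,0]'
python3 - <<'E'
from h import *
plan(610.8,-10.9,41,3.8)
p,d=grab('side','side20');crop(p,310,210,390,290,7,'s20')
E
```

```text
clock: 39.75
position: [0.6126, -0.011, 0.0465]
tcp_rot: [0.001, 0.683, 0.731, 0.001]
ft_force: [-0.7, 0.1, -2.5]
opening: 0.373
cur psi 3.9 q7 0.07 spin 0.002 shift x 0.2 y -1.8 z 5.5
cur psi 3.9 q7 0.07 spin -3.140 shift x -0.2 y 1.8 z 5.5
tcp [612.6 -11.   46.5] F [-0.7  0.1 -2.5] open 0.373 t 39.8
```

View pics/s20.png

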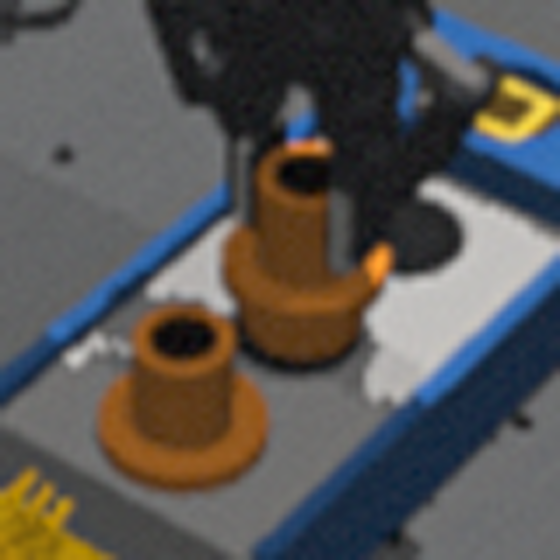

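```bash
python3 -m handwheel '[0,0,-0.8,4,0,0,0,0,0,0,0,0,0,0,0,0,0,0,0,0]' 110
python3 - <<'E'
from h import *
plan(610.8,-10.9,40,3.8)
E
```

```text
clock: 40.2
position: [0.6111, -0.0113, 0.0414]
tcp_rot: [0.0, 0.683, 0.731, 0.0]
ft_force: [-0.7, 0.4, -3.3]
opening: 0.371
cur psi 3.9 q7 0.07 spin 0.002 shift x 0.4 y -0.2 z 1.4
cur psi 3.9 q7 0.07 spin -3.140 shift x -0.4 y 0.2 z 1.4
tcp [611.1 -11.3  41.4] F [-0.7  0.4 -3.3] open 0.371 t 40.2
```

```bash
python3 -m handwheel '[0,0.3,-0.2,2,0,0,0,0,0,0]'
python3 -m handwheel '[0,0,0,2,0,0,0,0,0,0]'
python3 -m handwheel '[0,0,0,2,0,0,0,0,0,0]'
```

```text
clock: 40.4
position: [0.6112, -0.0112, 0.0397]
tcp_rot: [0.0, 0.683, 0.731, 0.0]
ft_force: [-0.3, -1.2, 2.6]
opening: 0.371
clock: 40.6
position: [0.6112, -0.0112, 0.0378]
tcp_rot: [0.0, 0.683, 0.731, 0.0]
ft_force: [-0.4, -0.7, 4.0]
opening: 0.368
clock: 40.8
position: [0.6111, -0.0112, 0.0358]
tcp_rot: [0.0, 0.683, 0.731, 0.0]
ft_force: [-1.8, -0.4, 4.7]
opening: 0.366
```

```bash
python3 -m handwheel '[0,0,0,2,0,0,0,0,2,0,0,0,0,2,0,0,0,0,2,0,0,0,0,2,0,0,0,0,2,0,0,0,0,2,0,0,0,0,1.5,0,0,0,0,0,0]'
python3 -m handwheel '[0,0,0,1,0,0,0,0,0,0]'
python3 -m handwheel '[0,0,0,0.9,0,0,0,0,0,0]'
python3 -m handwheel '[0,0,0,0.9,0,0,0,0,0,0]'
```

```text
clock: 41.7
position: [0.6112, -0.0112, 0.0203]
tcp_rot: [0.0, 0.683, 0.731, 0.0]
ft_force: [-1.5, -0.6, 4.7]
opening: 0.369
clock: 41.9
position: [0.6112, -0.0112, 0.0194]
tcp_rot: [0.0, 0.683, 0.731, 0.0]
ft_force: [-1.2, -0.4, 5.6]
opening: 0.372
clock: 42.1
position: [0.6112, -0.0112, 0.0187]
tcp_rot: [0.0, 0.683, 0.731, 0.0]
ft_force: [-2.7, -0.6, 7.4]
opening: 0.368
clock: 42.3
position: [0.6112, -0.0112, 0.0186]
tcp_rot: [0.001, 0.683, 0.731, 0.0]
ft_force: [-5.6, -0.4, 16.4]
opening: 0.37
```

```bash
python3 -m handwheel '[0,0,0,-1,0,1,0,0,0,0,1,0,0,0,0,1,0,0,0,0,1,0,0,0,0,1,0,0,-20,0,1,0,0,-40,0,1,0,0,-40,0,1,0,0,-40,0,1,0,0,0,0]' 20
python3 - <<'E'
from h import *
p,d=grab('side','side21');crop(p,290,200,410,310,6,'s21')
crop(p,150,250,290,380,5,'s21b')
p,d=grab('top','top21');crop(p,400,150,510,345,3,'t21')
E
```

```text
clock: 43.3
position: [0.614, -0.0111, 0.1636]
tcp_rot: [0.003, 0.683, 0.731, 0.003]
ft_force: [0.8, -0.2, -1.2]
opening: 0.997
```

View pics/s21.png

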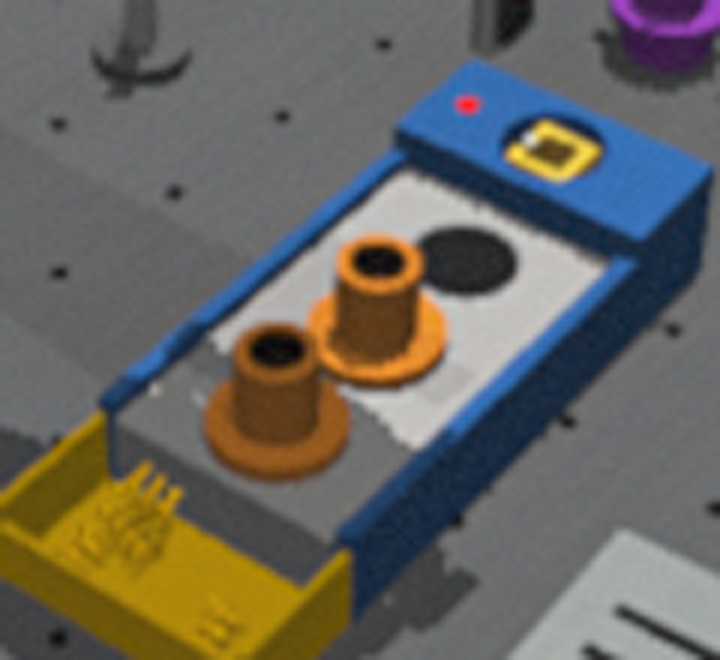

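View pics/s21b.png

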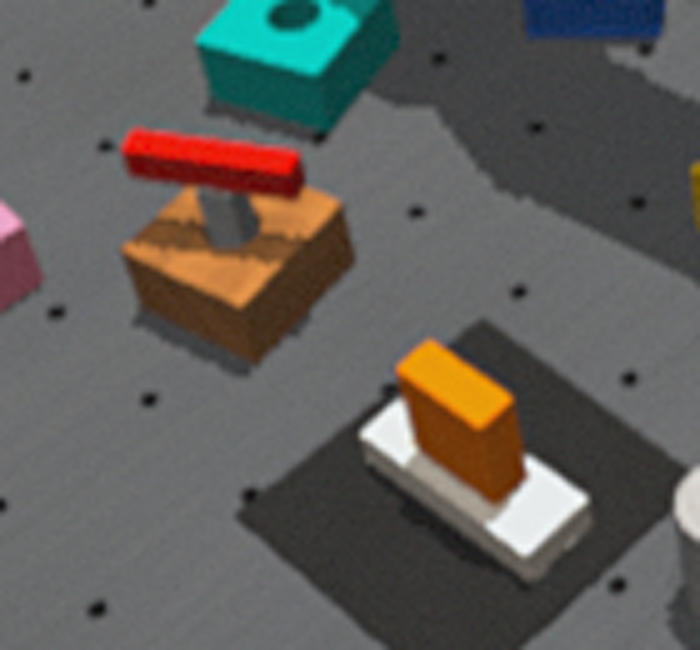

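View pics/top21.png

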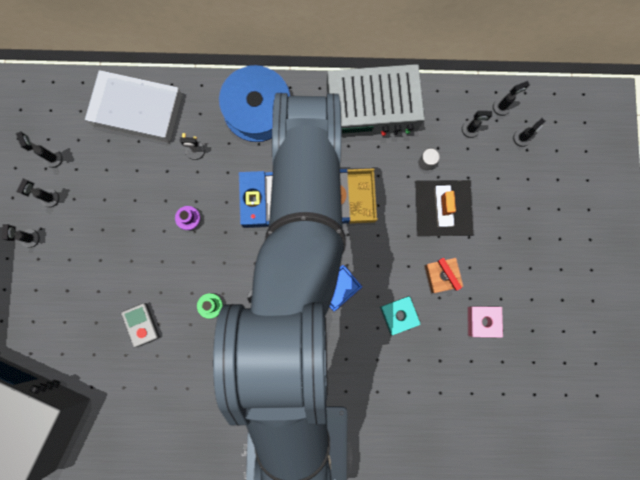

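Both sleeves are flush and the scraper stands on its mat. There are three holder candidates: turquoise (400,316), pink (487,322) and wooden (445,275). The wooden one, with the red-barred key standing in it, is the one meant. I'll measure the key bar with both views.

```bash
python3 - <<'E'
from h import *
for n,t,box in(('top','top21',(430,250,470,300)),('side','side21',(165,265,220,300))):
    p=np.load(f'pics/{t}.npz')['p'];hsv=cv2.cvtColor(p,cv2.COLOR_RGB2HSV)
    m=(((hsv[...,0]<5)|(hsv[...,0]>175))&(hsv[...,1]>150)&(hsv[...,2]>(90 if n=='top' else 190))).astype(np.uint8)
    k=np.zeros_like(m);k[box[1]:box[3],box[0]:box[2]]=1;m*=k
    c=max(cv2.findContours(m,0,2)[0],key=cv2.contourArea);r=cv2.minAreaRect(c);b=cv2.boxPoints(r)
    W=np.array([ray(n,*q,.09)[:2]*1e3 for q in b]);print(n,r,np.round(W.mean(0),1),[(round(float(np.linalg.norm(W[i]-W[i-1])),1),round(float(np.degrees(np.arctan2(*(W[i]-W[i-1])[::-1]))%180),1)) for i in range(4)])
    print([np.round(q,1).tolist() for q in b])
p=np.load('pics/top21.npz')['p'];crop(p,422,252,472,302,10,'t21k')
plan(428,-340.8,160,-58.6)
E
```

```text
top ((449.1470642089844, 273.9117736816406), (34.98571014404297, 6.516946792602539), 59.03623962402344) [ 429.1 -339.4] [(79.0, 30.8), (15.2, 121.7), (79.1, 30.8), (15.1, 121.4)]
[[437.3999938964844, 260.6000061035156], [442.8999938964844, 257.20001220703125], [460.8999938964844, 287.20001220703125], [455.3999938964844, 290.6000061035156]]
side ((191.53347778320312, 279.75457763671875), (34.949283599853516, 4.774000644683838), 7.765166282653809) [ 427.  -342.2] [(80.8, 31.5), (14.8, 141.3), (81.8, 31.4), (14.3, 138.0)]
[[173.89999389648438, 279.79998779296875], [174.5, 275.0], [209.1999969482422, 279.79998779296875], [208.5, 284.5]]
cur psi 3.9 q7 0.06 spin 1.091 shift x -328.2 y 186.1 z -1.3
cur psi 3.9 q7 0.06 spin -2.051 shift x 328.2 y -186.1 z -1.3
tcp [611.2 -10.9 158.7] F [ 0.7  0.3 -0.6] open 0.999 t 43.4
```

View pics/t21k.png

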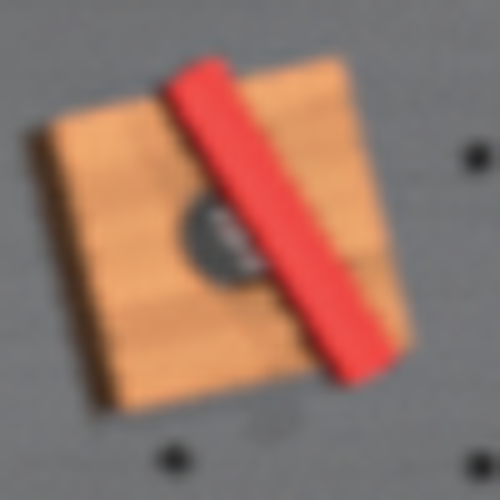

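```bash
python3 -m handwheel '[1,0,0,0,0.15,1,0,0,0,0.15,1,0,0,0,0.15,1,0,0,0,0.15,1,0,0,0,0.15,1,0,0,0,0.15,1,0,0,0,0.15,1,0,0,0,0.046,1,-41,23,0,0,1,-41,23,0,0]'
python3 -m handwheel '[1,-41,23,0,0,1,-41,23,0,0,1,-41,23,0,0,1,-41,23,0,0,1,-41,24,0,0,1,-41,24,0,0,1,0,0,0,0,1,0,0,0,0,1,0,0,0,0]'
python3 - <<'E'
from h import *
plan(428,-340.8,30,-58.9)
E
```

```text
clock: 44.4
position: [0.5631, -0.0922, 0.1558]
tcp_rot: [-0.0, 0.963, 0.27, -0.002]
ft_force: [0.6, -0.7, -0.1]
opening: 1.003
clock: 45.3
position: [0.4262, -0.3383, 0.1569]
tcp_rot: [-0.001, 0.963, 0.269, -0.0]
ft_force: [-0.5, -0.1, 0.4]
opening: 0.999
cur psi -58.8 q7 -0.21 spin 0.001 shift x 0.3 y 3.1 z 126.9
cur psi -58.8 q7 -0.21 spin -3.141 shift x -0.3 y -3.1 z 126.9
tcp [ 426.2 -338.3  156.9] F [-0.5 -0.1  0.4] open 0.999 t 45.3
```

```bash
python3 -m handwheel '[1,0,2,40,0,1,0,0,40,0,1,0,0,30,0,1,0,0,15,0,1,0,0,0,0,1,0,0,0,0]' 20
python3 - <<'E'
from h import *
plan(428,-340.8,30,-58.9)
p,d=grab('side','side22');crop(p,150,220,250,330,6,'s22')
E
```

```text
clock: 45.9
position: [0.4277, -0.3404, 0.033]
tcp_rot: [-0.0, 0.963, 0.269, -0.0]
ft_force: [0.7, 0.3, 0.9]
opening: 0.998
cur psi -58.8 q7 -0.12 spin 0.002 shift x 0.1 y 0.5 z 3.0
cur psi -58.8 q7 -0.12 spin -3.140 shift x -0.1 y -0.5 z 3.0
tcp [ 427.7 -340.4   33. ] F [0.7 0.3 0.9] open 0.998 t 45.9
```

View pics/s22.png

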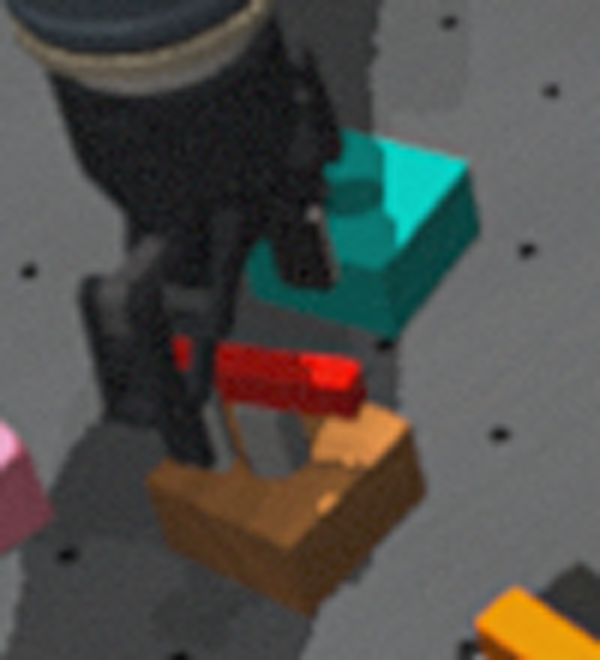

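```bash
python3 -m handwheel '[1,0,0,2,0,0,0,0,0,0,0,0,0,0,0,0,0,0,0,0,0,0,0,0,0,0,0,0,0,0,0,0,0,0,0,0,0,0,0,0]' 30
python3 - <<'E'
from h import *
plan(428,-340.8,30,-58.9)
p,d=grab('side','side23');crop(p,150,220,250,330,6,'s23')
E
```

```text
clock: 46.75
position: [0.4272, -0.3416, 0.0312]
tcp_rot: [0.0, 0.963, 0.268, 0.0]
ft_force: [-0.2, -0.3, 2.7]
opening: 0.171
cur psi -58.9 q7 -0.12 spin -0.000 shift x 1.1 y -0.3 z 1.2
cur psi -58.9 q7 -0.12 spin 3.141 shift x -1.1 y 0.3 z 1.2
tcp [ 427.2 -341.6   31.2] F [-0.2 -0.3  2.7] open 0.171 t 46.8
```

View pics/s23.png

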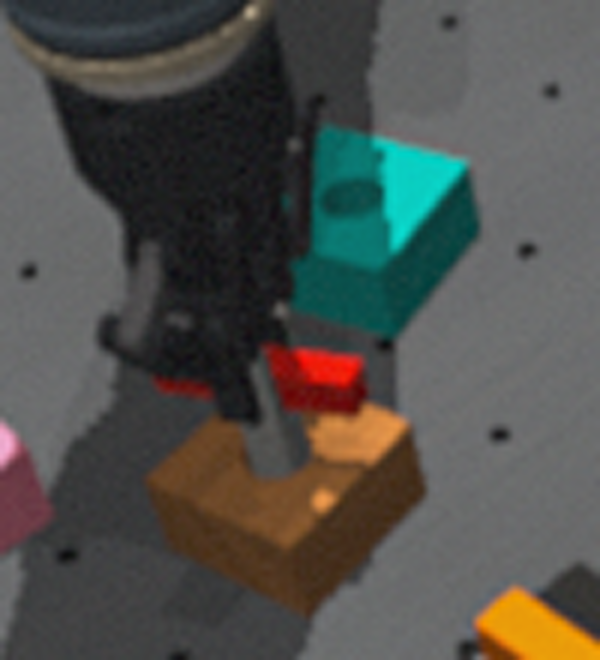

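```bash
python3 -m handwheel '[0,0,0,0,0,0,0,0,-10,0,0,0,0,-25,0,0,0,0,-35,0,0,0,0,-35,0,0,0,0,-5,0,0,0,0,0,0]' 100
python3 - <<'E'
from h import *
plan(*b2w(0,130),131,3.8)
p,d=grab('side','side24');crop(p,150,190,250,330,5,'s24')
E
```

```text
clock: 47.5
position: [0.4274, -0.3415, 0.1421]
tcp_rot: [0.001, 0.963, 0.268, 0.001]
ft_force: [-0.4, 0.3, -1.3]
opening: 0.142
cur psi -58.9 q7 -0.19 spin -1.094 shift x 448.1 y 205.1 z 11.1
cur psi -58.9 q7 -0.19 spin 2.047 shift x -448.1 y -205.1 z 11.1
tcp [ 427.4 -341.5  142.1] F [-0.4  0.3 -1.3] open 0.142 t 47.5
```

View pics/s24.png

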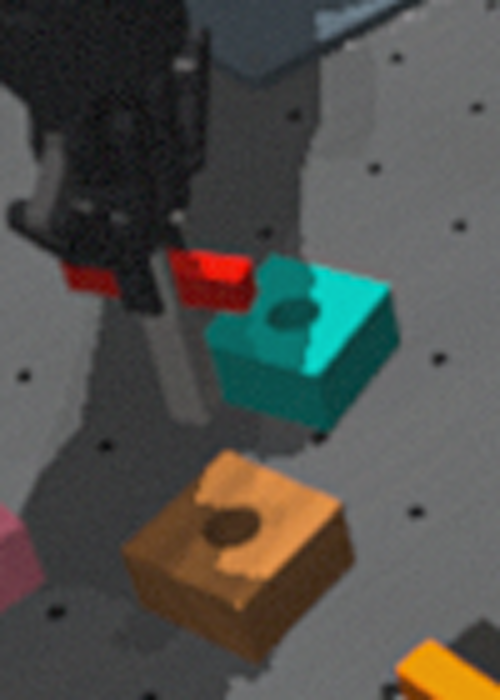

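```bash
python3 - <<'E'
from h import *
s=np.array(bot.read_state()['position'])
for dz in(-.031,0,.04,.06): print(dz,np.round((proj('side',s+[0,0,dz])-[150,190])*5+2,0))
# hole: crop centre (232,527)
print('hole side',np.round(ray('side',232/5+150-.4,527/5+190-.4,.04)*1e3,1))
p,d=grab('top','top24');crop(p,400,240,490,310,8,'t24')
E
```

```text
-0.031 [202. 417.]
0 [186. 365.]
0.04 [165. 295.]
0.06 [154. 259.]
hole side [ 426.7 -342.1   40. ]
```

View pics/t24.png

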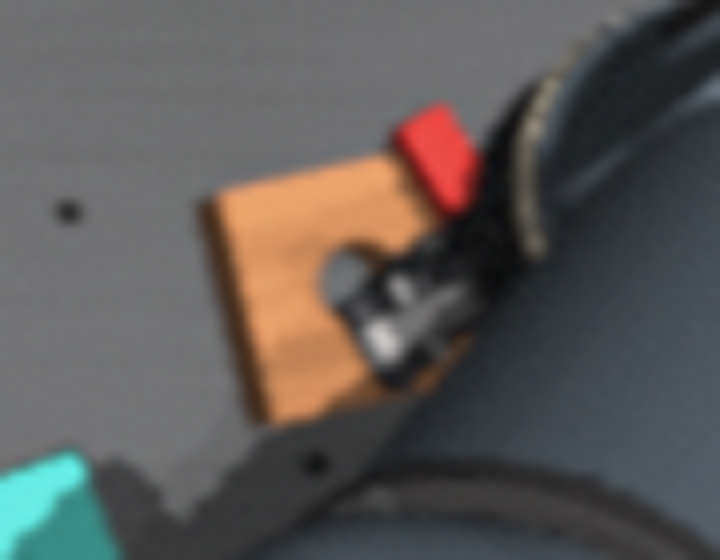

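```bash
python3 - <<'E'
from h import *
s=np.array(bot.read_state()['position'])
z=np.load('pics/side24.npz');p=z['p'];crop(p,155,230,210,280,14,'s24b')
f=lambda P:np.round((proj('side',P)-[155,230])*14+6.5,0)
a=np.radians(31.1);e=np.array([np.cos(a),np.sin(a),0]);n=np.array([-e[1],e[0],0])
T=s+[0,0,-.0312]
for L in(-.04,.04):
  for W in(-.007,.007):
    for h in(.07,.09): print(L,W,h,f(T+L*e+W*n+[0,0,h]))
for L in(-.008,.008):
  for W in(-.008,.008): print('tip',L,W,f(T+L*e+W*n),f(T+L*e+W*n+[0,0,.06]))
E
```

```text
-0.04 -0.007 0.07 [125. 274.]
-0.04 -0.007 0.09 [ 91. 172.]
-0.04 0.007 0.07 [168. 212.]
-0.04 0.007 0.09 [135. 111.]
0.04 -0.007 0.07 [630. 341.]
0.04 -0.007 0.09 [603. 238.]
0.04 0.007 0.07 [669. 277.]
0.04 0.007 0.09 [642. 175.]
tip -0.008 -0.008 [427. 640.] [338. 355.]
tip -0.008 0.008 [471. 568.] [385. 283.]
tip 0.008 -0.008 [524. 654.] [439. 368.]
tip 0.008 0.008 [566. 581.] [484. 296.]
```

View pics/s24b.png

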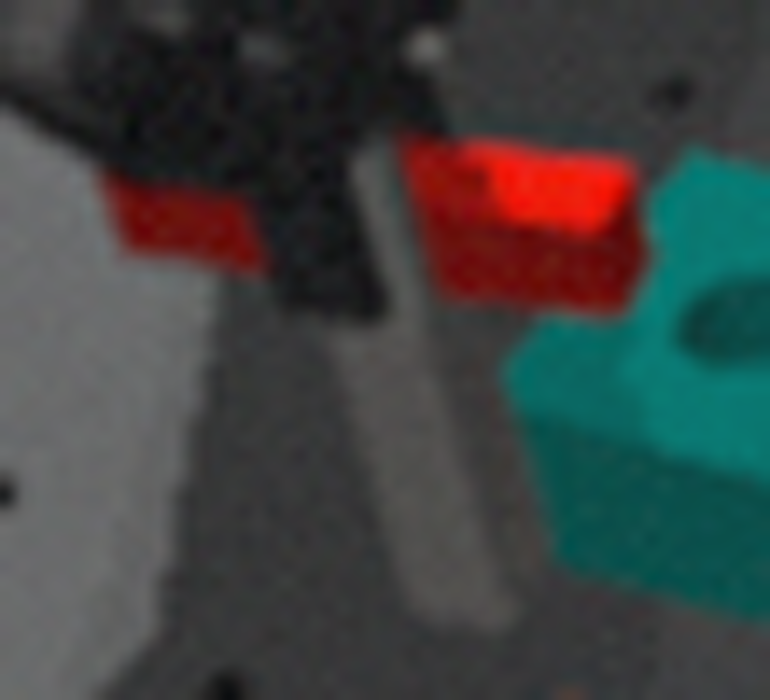

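Key is upright in the grip, within about 1 px of a level bar. Next I carry it to the socket.

```bash
python3 -m handwheel '[0,0,0,0,-0.15,0,0,0,0,-0.15,0,0,0,0,-0.15,0,0,0,0,-0.15,0,0,0,0,-0.15,0,0,0,0,-0.15,0,0,0,0,-0.15,0,0,0,0,-0.044,0,37,17,0,0,0,37,17,0,0]'
python3 -m handwheel '[0,37,17,0,0,0,37,17,0,0,0,37,17,0,0,0,37,17,0,0,0,37,17,0,0,0,37,17,0,0,0,37,17,0,0,0,37,17,0,0,0,37,17,0,0,0,37,17,0,0]'
python3 -m handwheel '[0,4,1,0,0,0,0,0,0,0,0,0,0,0,0,0,0,0,0,0]'
python3 - <<'E'
from h import *
z=np.load('pics/top8.npz');crop(z['p'],238,182,268,212,16,'sock_t')
z=np.load('pics/side8.npz');crop(z['p'],360,208,400,238,16,'sock_s')
plan(*b2w(0,130),100,3.8)
E
```

```text
clock: 48.6
position: [0.4549, -0.2651, 0.1394]
tcp_rot: [-0.001, 0.685, 0.729, -0.0]
ft_force: [1.0, 0.3, -1.1]
opening: 0.142
clock: 49.6
position: [0.6006, 0.1166, 0.1391]
tcp_rot: [-0.001, 0.683, 0.73, -0.001]
ft_force: [0.1, 0.0, -1.2]
opening: 0.137
clock: 50.0
position: [0.6016, 0.1171, 0.1405]
tcp_rot: [-0.0, 0.684, 0.729, -0.001]
ft_force: [0.3, -0.5, -1.4]
opening: 0.14
cur psi 3.6 q7 -0.17 spin -0.003 shift x 2.0 y 0.9 z 40.5
cur psi 3.6 q7 -0.17 spin 3.139 shift x -2.0 y -0.9 z 40.5
tcp [601.6 117.1 140.5] F [ 0.3 -0.5 -1.4] open 0.14 t 50.0
```

View pics/sock_t.png

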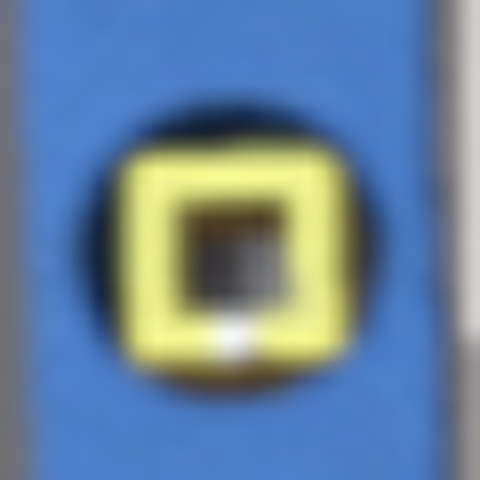

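View pics/sock_s.png

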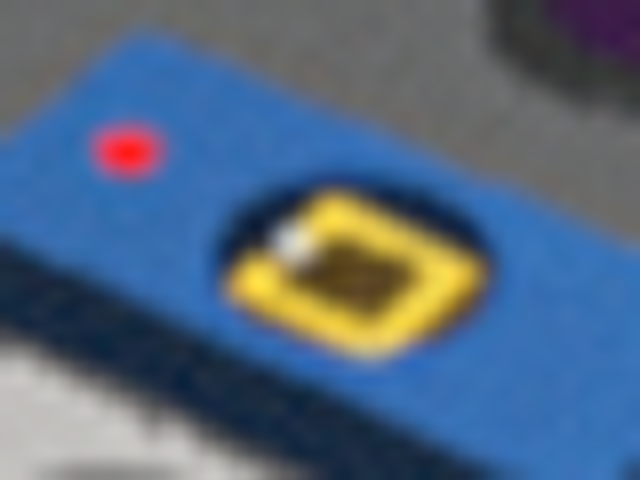

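```bash
python3 -m handwheel '[0,2,0.9,20,-0.003,0,0,0,20,0,0,0,0,0,0,0,0,0,0,0,0,0,0,0,0]'
python3 - <<'E'
from h import *
print(np.round(ray('side',381.85,224.7,.056)*1e3,1))
plan(*b2w(0,130),90,3.8)
p,d=grab('side','side25');crop(p,340,150,420,240,8,'s25')
s=np.array(bot.read_state()['position'])
f=lambda P:np.round((proj('side',P)-[340,150])*8+3.5,0)
a=np.radians(3.8);e=np.array([np.cos(a),np.sin(a),0]);n=np.array([-e[1],e[0],0]); T=s+[0,0,-.0312]
for L in(-.008,.008):
  for W in(-.008,.008): print('tip',f(T+L*e+W*n))
E
```

```text
clock: 50.5
position: [0.6035, 0.1207, 0.1021]
tcp_rot: [0.0, 0.683, 0.731, 0.001]
ft_force: [0.5, -0.5, -1.0]
opening: 0.141
[599.8 121.3  56. ]
cur psi 3.9 q7 -0.17 spin 0.002 shift x -1.4 y -1.2 z 12.1
cur psi 3.9 q7 -0.17 spin -3.140 shift x 1.4 y 1.2 z 12.1
tcp [603.5 120.7 102.1] F [ 0.5 -0.5 -1. ] open 0.141 t 50.5
tip [315. 573.]
tip [343. 549.]
tip [357. 592.]
tip [385. 568.]
```

View pics/s25.png

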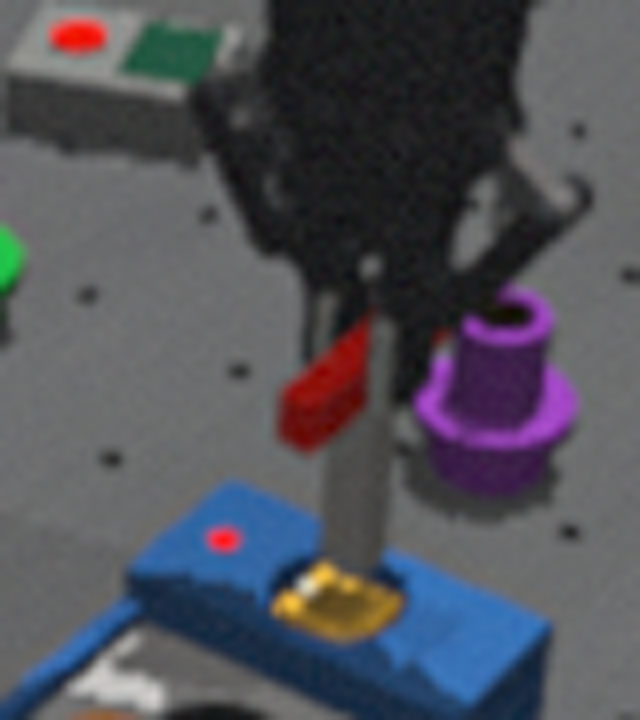

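```bash
python3 -m handwheel '[0,-1.4,-1.2,6,0,0,0,0,4,0,0,0,0,0,0,0,0,0,0,0]'
python3 - <<'E'
from h import *
plan(*b2w(0,130),90,3.8)
p,d=grab('side','side26');crop(p,355,190,410,240,12,'s26')
E
```

```text
clock: 50.95
position: [0.6016, 0.1198, 0.0909]
tcp_rot: [-0.0, 0.682, 0.731, -0.0]
ft_force: [0.8, 0.1, -0.8]
opening: 0.139
cur psi 4.0 q7 -0.17 spin 0.003 shift x -0.6 y 0.7 z 0.9
cur psi 4.0 q7 -0.17 spin -3.139 shift x 0.6 y -0.7 z 0.9
tcp [601.6 119.8  90.9] F [ 0.8  0.1 -0.8] open 0.139 t 51.0
```

View pics/s26.png

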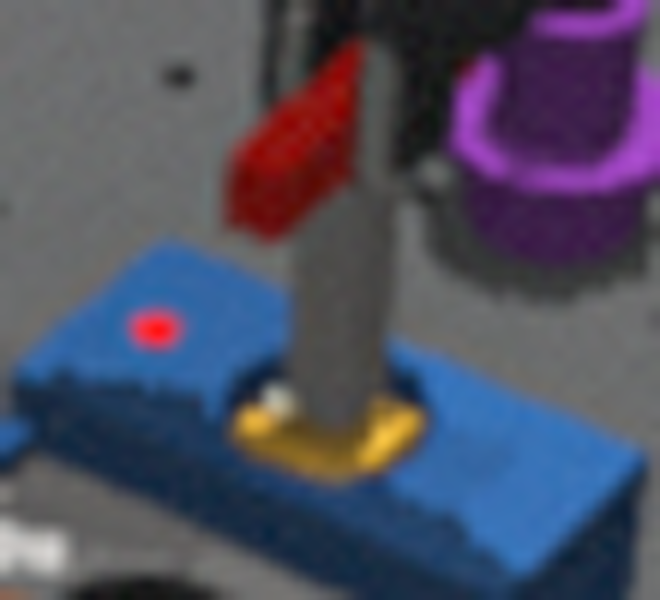

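Aligned over the socket; small correction, then lower stepwise.

```bash
python3 -m handwheel '[0,-0.4,0.6,2,0,0,0,0,2,0,0,0,0,0,0]'
python3 -m handwheel '[0,0,0,3,0,0,0,0,0,0]'
python3 -m handwheel '[0,0,0,3,0,0,0,0,0,0]'
python3 -m handwheel '[0,0,0,3,0,0,0,0,0,0]'
```

```text
clock: 51.3
position: [0.6022, 0.1193, 0.0866]
tcp_rot: [-0.0, 0.682, 0.731, -0.0]
ft_force: [1.2, -0.4, 0.3]
opening: 0.137
clock: 51.5
position: [0.6021, 0.1193, 0.0836]
tcp_rot: [-0.0, 0.682, 0.731, -0.0]
ft_force: [-1.0, -0.3, -1.4]
opening: 0.14
clock: 51.7
position: [0.602, 0.1193, 0.0805]
tcp_rot: [-0.0, 0.682, 0.731, -0.0]
ft_force: [-1.1, -0.5, -1.1]
opening: 0.135
clock: 51.9
position: [0.602, 0.1193, 0.0775]
tcp_rot: [-0.0, 0.682, 0.731, -0.0]
ft_force: [-0.8, 0.0, -1.8]
opening: 0.139
```

```bash
python3 -m handwheel '[0,0,0,3,0,0,0,0,3,0,0,0,0,3,0,0,0,0,0,0]'
python3 -m handwheel '[0,0,0,3,0,0,0,0,3,0,0,0,0,0,0]'
python3 -m handwheel '[0,0,0,2,0,0,0,0,0,0]'
python3 -m handwheel '[0,0,0,2,0,0,0,0,0,0]'
```

```text
clock: 52.3
position: [0.6021, 0.1193, 0.0684]
tcp_rot: [-0.0, 0.682, 0.731, -0.0]
ft_force: [-1.0, -0.7, -2.3]
opening: 0.14
clock: 52.6
position: [0.6021, 0.1193, 0.0625]
tcp_rot: [-0.0, 0.682, 0.731, -0.0]
ft_force: [-2.1, -0.7, -2.5]
opening: 0.14
clock: 52.8
position: [0.6021, 0.1194, 0.0607]
tcp_rot: [-0.0, 0.682, 0.731, -0.0]
ft_force: [-2.4, 0.2, -2.5]
opening: 0.142
clock: 53.0
position: [0.6022, 0.1193, 0.0587]
tcp_rot: [-0.0, 0.682, 0.731, -0.0]
ft_force: [-2.1, 1.3, -2.8]
opening: 0.14
```

```bash
python3 -m handwheel '[0,0,0,0,0.1,0,0,0,0,0.12,0,0,0,0,0.12,0,0,0,0,0.12,0,0,0,0,0.12,0,0,0,0,0.12,0,0,0,0,0.12,0,0,0,0,0.12,0,0,0,0,0.12,0,0,0,0,0]'
python3 -m handwheel '[0,0,0,0,0.1,0,0,0,0,0.1,0,0,0,0,0.05,0,0,0,0,0]'
python3 - <<'E'
from h import *
plan(*b2w(0,130),90,3.8); print(np.round(bot.read_state()['ft_torque'],2))
p,d=grab('side','side27');crop(p,340,150,420,240,8,'s27')
E
```

```text
clock: 54.0
position: [0.6019, 0.119, 0.0587]
tcp_rot: [0.0, 0.959, 0.285, -0.001]
ft_force: [-3.5, -1.5, -1.1]
opening: 0.144
clock: 54.4
position: [0.602, 0.119, 0.0588]
tcp_rot: [0.0, 0.986, 0.165, -0.0]
ft_force: [-3.3, -2.2, -1.4]
opening: 0.137
cur psi -71.0 q7 -1.16 spin -1.305 shift x 0.2 y 0.4 z -31.2
cur psi -71.0 q7 -1.16 spin 1.837 shift x -0.2 y -0.4 z -31.2
tcp [602.  119.   58.8] F [-3.3 -2.2 -1.4] open 0.137 t 54.4
[-0.52  0.93  0.1 ]
```

View pics/s27.png

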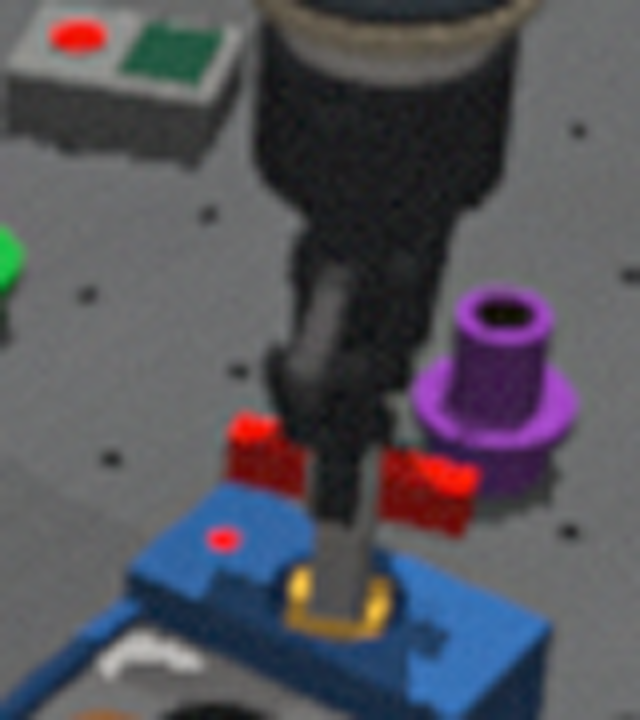

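```bash
cat > tq.py <<'E'
from h import *
s=bot.read_state();w,a,b,c=s['tcp_rot'];print('psi',np.degrees(np.arctan2(1-2*(a*a+c*c),2*(a*b-w*c))),'T',np.round(s['ft_torque'],2),'F',np.round(s['ft_force'],1))
E
python3 -m handwheel '[0,0,0,0,0.06,0,0,0,0,0]' | tail -1; python3 tq.py
python3 -m handwheel '[0,0,0,0,0.06,0,0,0,0,0]' | tail -1; python3 tq.py
python3 -m handwheel '[0,0,0,0,0.05,0,0,0,0,0]' | tail -1; python3 tq.py
```

```text
opening: 0.141
psi -74.4342188375858 T [-0.7   0.96  0.08] F [-4.3 -1.7 -2.6]
opening: 0.138
psi -77.86236834745726 T [-0.7   0.99  0.03] F [-3.9 -3.2 -4. ]
opening: 0.138
psi -80.70455575198955 T [-0.84  1.03  0.06] F [-3.  -3.3 -4.2]
```

```bash

python3 -m handwheel '[0,0,0,0,0.05,0,0,0,0,0]' | tail -1; python3 tq.py
python3 -m handwheel '[0,0,0,0,0.05,0,0,0,0,0]' | tail -1; python3 tq.py
python3 - <<'E'
from h import *
p,d=grab('side','side28');crop(p,355,190,410,240,12,'s28')
E
```

```text
opening: 0.138
psi -83.55259987230501 T [-0.87  0.95  0.34] F [-3.8 -3.7 -4.3]
opening: 0.142
psi -86.36484758714568 T [-1.    0.97  0.7 ] F [-4.1 -3.4 -4. ]
```

View pics/s28.png

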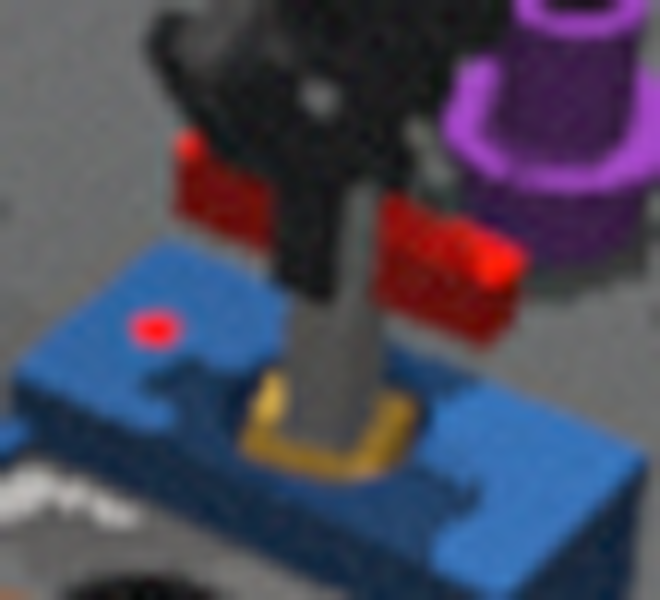

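```bash
python3 -m handwheel '[0,0,0,0,-0.1,0,0,0,0,-0.08,0,0,0,0,0,0,0,0,-5,0,0,0,0,-10,0,0,0,0,-15,0,0,0,0,-20,0,0,0,0,0,0]'; python3 tq.py
python3 -m handwheel '[0,0,0,-25,0,0,0,0,-25,0,0,0,0,-10,0,0,0,0,0,0,0,0,0,0,0]'
python3 - <<'E'
from h import *
p,d=grab('side','side29');crop(p,330,110,430,240,6,'s29')
plan(427.8,-341.6,165,-58.9)
E
```

```text
clock: 56.3
position: [0.6055, 0.1201, 0.1128]
tcp_rot: [-0.0, 0.993, 0.12, 0.004]
ft_force: [0.8, -0.1, -1.5]
opening: 0.143
psi -76.27275758501635 T [ 0.03 -0.01  0.04] F [ 0.8 -0.1 -1.5]
clock: 56.8
position: [0.6021, 0.1197, 0.1682]
tcp_rot: [-0.0, 0.993, 0.12, -0.0]
ft_force: [0.2, 0.6, -2.0]
opening: 0.141
cur psi -76.2 q7 -1.29 spin -0.303 shift x -387.2 y 305.1 z 2.8
cur psi -76.2 q7 -1.29 spin 2.839 shift x 387.2 y -305.1 z 2.8
tcp [601.7 119.6 167.8] F [-0.2 -0.  -1.1] open 0.136 t 56.9
```

View pics/s29.png

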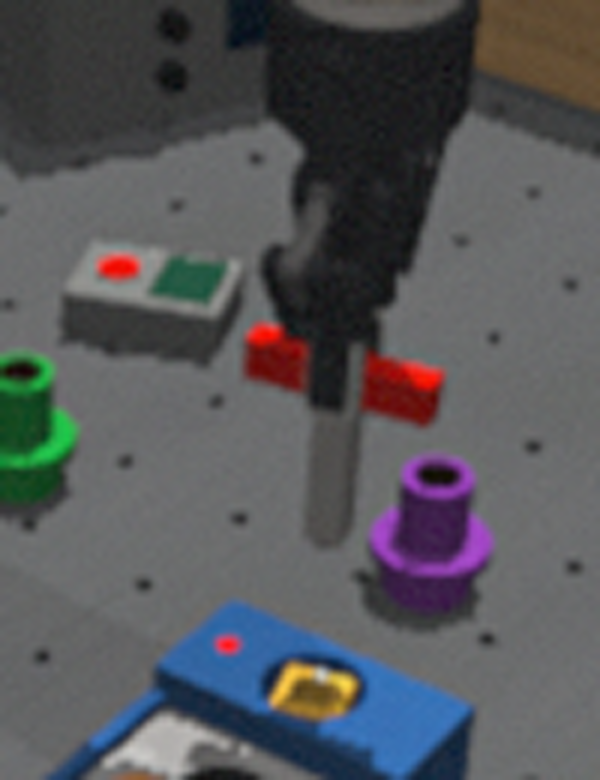

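```bash
python3 -m handwheel '[0,0,0,0,-0.15,0,0,0,0,-0.153,0,-39,30,0,0,0,-39,31,0,0,0,-39,30,0,0,0,-39,31,0,0,0,-39,30,0,0,0,-39,31,0,0,0,-39,30,0,0,0,-39,31,0,0]' || python3 -m handwheel '[0,0,0,0,-0.15,0,0,0,0,-0.15,0,-39,30,0,0,0,-39,31,0,0,0,-39,30,0,0,0,-39,31,0,0,0,-39,30,0,0,0,-39,31,0,0,0,-39,30,0,0,0,-39,31,0,0]'
python3 - <<'E'
from h import *
plan(427.6,-341.6,165,-58.9)
E
```

```text
clock: 57.85
position: [0.4587, -0.2515, 0.168]
tcp_rot: [-0.0, 0.964, 0.267, -0.001]
ft_force: [0.9, 0.4, -1.5]
opening: 0.143
cur psi -59.1 q7 -0.36 spin -0.003 shift x -73.2 y 61.1 z 3.0
cur psi -59.1 q7 -0.36 spin 3.139 shift x 73.2 y -61.1 z 3.0
tcp [ 458.7 -251.5  168. ] F [ 0.9  0.4 -1.5] open 0.143 t 57.9out of range: a turn must lie within [-0.15, 0.15]
```

```bash
python3 -m handwheel '[0,-36,30,0,0,0,-36,30,0,0,0,0,0,0,0,0,0,0,30,0,0,0,0,30,0,0,0,0,0,0,0,0,0,0,0]'
python3 - <<'E'
from h import *
plan(427.6,-341.6,85,-58.9)
p,d=grab('side','side30');crop(p,150,210,230,320,7,'s30')
E
```

```text
clock: 58.55
position: [0.4288, -0.3384, 0.1086]
tcp_rot: [-0.001, 0.964, 0.266, -0.001]
ft_force: [0.3, -0.4, 0.0]
opening: 0.143
cur psi -59.1 q7 -0.14 spin -0.003 shift x -2.6 y 2.1 z 23.6
cur psi -59.1 q7 -0.14 spin 3.138 shift x 2.6 y -2.1 z 23.6
tcp [ 428.8 -338.4  108.6] F [ 0.3 -0.4  0. ] open 0.143 t 58.5
```

View pics/s30.png

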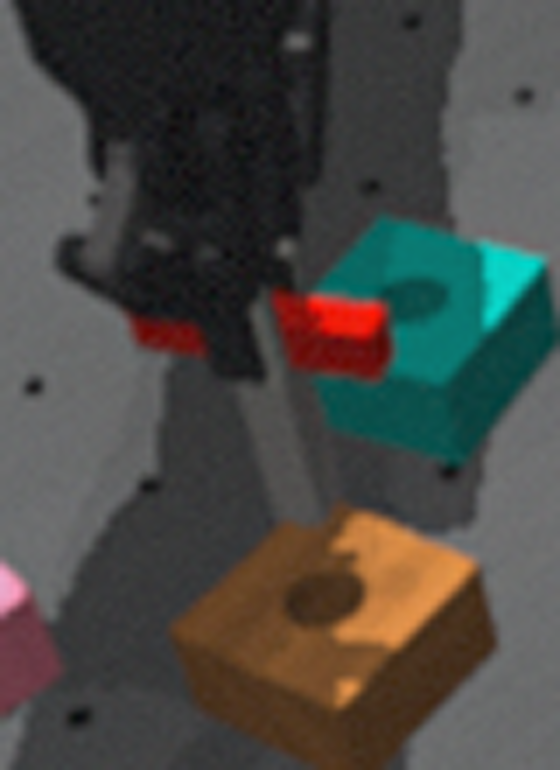

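Correcting, then lowering to just above the hole.

```bash
python3 -m handwheel '[0,-2.4,2,12,0,0,0,0,8,0,0,0,0,0,0,0,0,0,0,0,0,0,0,0,0]'
python3 - <<'E'
from h import *
plan(427.6,-341.6,85,-58.9)
p,d=grab('side','side31');crop(p,160,230,220,320,8,'s31')
print(((proj('side',[.4276,-.3416,.04])-[160,230])*8+3.5).round())
E
```

```text
clock: 59.1
position: [0.4283, -0.3418, 0.0893]
tcp_rot: [0.0, 0.964, 0.267, 0.0]
ft_force: [0.3, 0.2, -0.4]
opening: 0.142
cur psi -59.1 q7 -0.12 spin -0.003 shift x -0.5 y -0.6 z 4.3
cur psi -59.1 q7 -0.12 spin 3.139 shift x 0.5 y 0.6 z 4.3
tcp [ 428.3 -341.8   89.3] F [ 0.3  0.2 -0.4] open 0.142 t 59.1
[295. 524.]
```

View pics/s31.png

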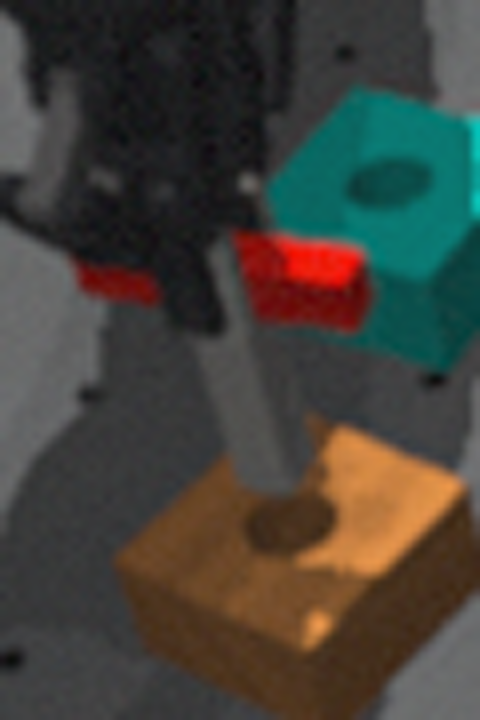

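```bash
python3 -m handwheel '[0,1.5,0,6,0,0,0,0,4,0,0,0,0,0,0,0,0,0,0,0]'
python3 -m handwheel '[0,0,0,3,0,0,0,0,3,0,0,0,0,0,0]'
python3 -m handwheel '[0,0,0,3,0,0,0,0,3,0,0,0,0,0,0]'
python3 tq.py
python3 - <<'E'
from h import *
p,d=grab('side','side32');crop(p,160,230,220,320,8,'s32')
E
```

```text
clock: 59.55
position: [0.4293, -0.3409, 0.0788]
tcp_rot: [-0.0, 0.964, 0.267, -0.0]
ft_force: [0.7, 0.4, -0.7]
opening: 0.144
clock: 59.85
position: [0.4292, -0.3407, 0.0726]
tcp_rot: [-0.0, 0.964, 0.267, -0.0]
ft_force: [0.5, -0.0, -1.5]
opening: 0.139
clock: 60.15
position: [0.4292, -0.3407, 0.0665]
tcp_rot: [-0.0, 0.964, 0.267, -0.0]
ft_force: [-0.0, -0.5, -1.3]
opening: 0.139
psi -59.06932570605615 T [0.01 0.02 0.03] F [-0.  -0.5 -1.3]
```

View pics/s32.png

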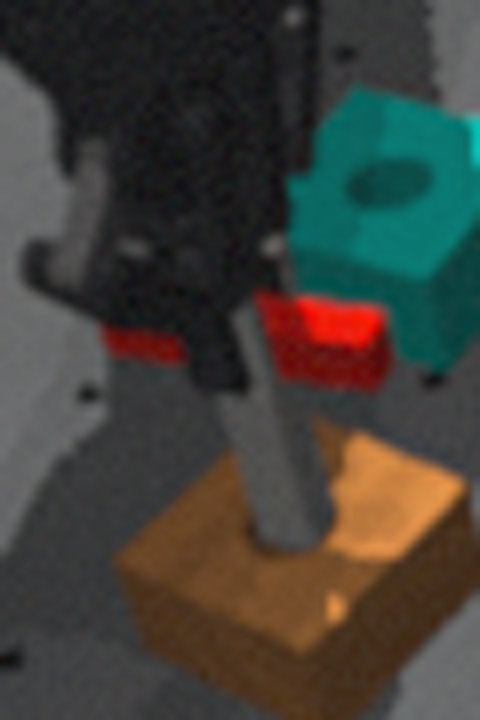

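The tip is entering the hole, with no force. I'll lower further until it touches the table.

```bash
python3 -m handwheel '[0,0,0,4,0,0,0,0,4,0,0,0,0,4,0,0,0,0,4,0,0,0,0,4,0,0,0,0,4,0,0,0,0,0,0]'
python3 -m handwheel '[0,0,0,3,0,0,0,0,3,0,0,0,0,2,0,0,0,0,0,0]'
python3 -m handwheel '[0,0,0,1.5,0,0,0,0,0,0]'; python3 tq.py
python3 -m handwheel '[0,0,0,1.5,0,0,0,0,0,0]'; python3 tq.py
```

```text
clock: 60.9
position: [0.4292, -0.3408, 0.0424]
tcp_rot: [-0.0, 0.964, 0.267, -0.0]
ft_force: [-0.4, -0.1, -1.6]
opening: 0.145
clock: 61.3
position: [0.4293, -0.3409, 0.0347]
tcp_rot: [-0.0, 0.964, 0.267, -0.0]
ft_force: [0.6, 0.6, -1.7]
opening: 0.142
clock: 61.5
position: [0.4294, -0.3409, 0.0334]
tcp_rot: [-0.0, 0.964, 0.267, -0.0]
ft_force: [-0.2, -0.5, -1.6]
opening: 0.142
psi -59.07152662819164 T [ 0.03  0.06 -0.02] F [-0.2 -0.5 -1.6]
clock: 61.7
position: [0.4294, -0.3409, 0.0319]
tcp_rot: [-0.0, 0.964, 0.267, -0.0]
ft_force: [-0.4, -0.9, -1.7]
opening: 0.144
psi -59.0716857522202 T [-0.03  0.01  0.06] F [-0.4 -0.9 -1.7]
```

```bash
python3 -m handwheel '[0,0,0,1.5,0,0,0,0,0,0]'| grep -E 'pos|force'
python3 -m handwheel '[0,0,0,1.5,0,0,0,0,0,0]'| grep -E 'pos|force'
python3 -m handwheel '[0,0,0,1.5,0,0,0,0,0,0]'| grep -E 'pos|force'
```

```text
position: [0.4296, -0.3412, 0.0314]
ft_force: [-0.5, 0.8, 10.1]
position: [0.4301, -0.3417, 0.0311]
ft_force: [-3.8, 2.9, 26.3]
position: [0.4304, -0.3421, 0.0309]
ft_force: [-5.3, 6.3, 42.2]
```

The tip reached the table at z 31.4. I pressed harder than needed (42 N at the wrist), so I'll relieve that before opening.

```bash
python3 -m handwheel '[0,0,0,-4,0,0,0,0,0,0]'| grep -E 'pos|force'
python3 -m handwheel '[1,0,0,0,0,1,0,0,0,0,1,0,0,0,0,1,0,0,0,0,1,0,0,0,0,1,0,0,-20,0,1,0,0,-40,0,1,0,0,-40,0,1,0,0,-40,0,1,0,0,0,0]' 20
python3 - <<'E'
from h import *
plan(550,-150,170,-58.9)
p,d=grab('side','side33');crop(p,150,250,290,380,5,'s33')
E
```

```text
position: [0.4298, -0.3412, 0.0322]
ft_force: [0.3, -1.2, -0.9]
clock: 63.5
position: [0.4314, -0.3431, 0.1764]
tcp_rot: [0.003, 0.964, 0.266, 0.003]
ft_force: [0.5, -0.4, -0.6]
opening: 1.003
cur psi -59.1 q7 -0.18 spin -0.003 shift x 201.3 y -104.1 z 6.4
cur psi -59.1 q7 -0.18 spin 3.138 shift x -201.3 y 104.1 z 6.4
tcp [ 431.4 -343.1  176.4] F [ 0.5 -0.4 -0.6] open 1.003 t 63.5
```

View pics/s33.png

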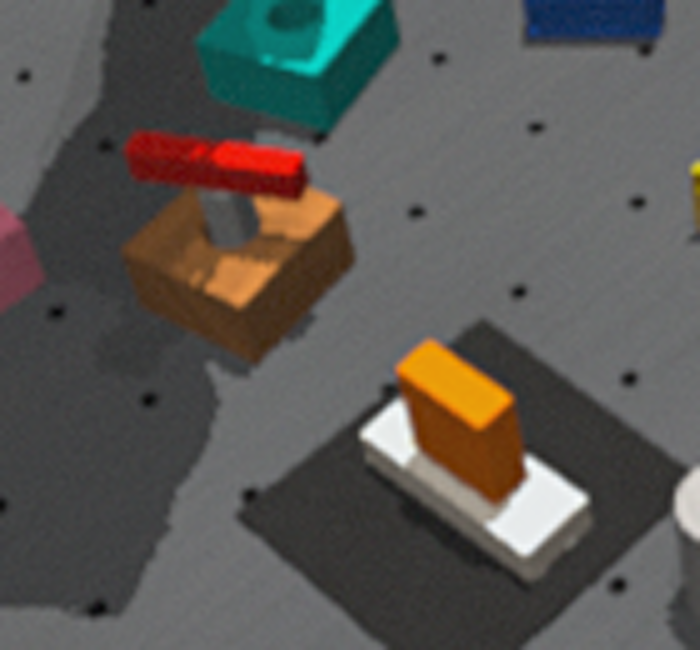

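```bash
python3 -m handwheel '[1,24,-35,0,0,1,24,-35,0,0,1,24,-35,0,0,1,24,-35,0,0,1,24,-35,0,0,1,24,-35,0,0,1,24,-35,0,0,1,24,-35,0,0,1,24,-35,0,0,1,0,0,0,0]'
python3 - <<'E'
from h import *
p,d=grab('top','top34');q,d2=grab('side','side34')
crop(p,230,150,480,300,3,'t34');crop(q,150,180,420,380,2,'s34')
P=cloud('top',d)
def mk(p,lo,hi,s,v):
    h=cv2.cvtColor(p,cv2.COLOR_RGB2HSV);return ((h[...,0]>=lo)&(h[...,0]<=hi)&(h[...,1]>s)&(h[...,2]>v)).astype(np.uint8)
# scraper handle top & mat
m=mk(p,8,24,120,150);k=np.zeros_like(m);k[180:240,415:475]=1
c=max(cv2.findContours(m*k,0,2)[0],key=cv2.contourArea);print('handle',np.round(ray('top',*cv2.minAreaRect(c)[0],.078)*1e3,1),'mat ~(598,-350)')
e=cv2.minAreaRect(max(cv2.findContours(((mk(p,0,4,150,90)|mk(p,176,180,150,90))*(np.add.outer(np.zeros(480),np.arange(640))>400)).astype(np.uint8),0,2)[0],key=cv2.contourArea));print('key bar',np.round(ray('top',*e[0],.09)*1e3,1),e[1])
for v in range(198,222,3): print(v,[int(round(1000*P[v,u,2])) for u in range(346,374,2)])
E
```

```text
clock: 64.55
position: [0.4523, 0.0464, 0.1701]
tcp_rot: [-0.001, 0.963, 0.271, -0.001]
ft_force: [-0.1, -0.3, -0.1]
opening: 1.002
handle [ 599.8 -346.6   78. ] mat ~(598,-350)
key bar [ 431.1 -339.2   90. ] (34.98571014404297, 6.516946315765381)
198 [39, 40, 2, 12, 4, 10, 5, 7, 2, 3, 2, 9, 2, 20]
201 [46, 39, 5, 11, 11, 5, 21, 21, 22, 7, 7, 5, 3, 16]
204 [45, 41, 27, 5, 14, 1, 21, 24, 6, 3, 3, 12, 3, 11]
207 [39, 37, 30, 20, 24, 18, 21, 18, 7, 5, 6, 4, 1, 2]
210 [38, 41, 32, 3, 23, 14, 23, 3, 12, 21, 13, 10, 13, 11]
213 [39, 36, 1392, 8, 24, 9, 6, 11, 8, 19, 17, 10, 20, 8]
216 [42, 40, 10, 6, 1, 4, 8, 7, 5, 4, 6, 11, 17, 6]
219 [52, 56, 44, 40, 44, 43, 46, 45, 42, 38, 46, 47, 46, 43]
```

View pics/t34.png

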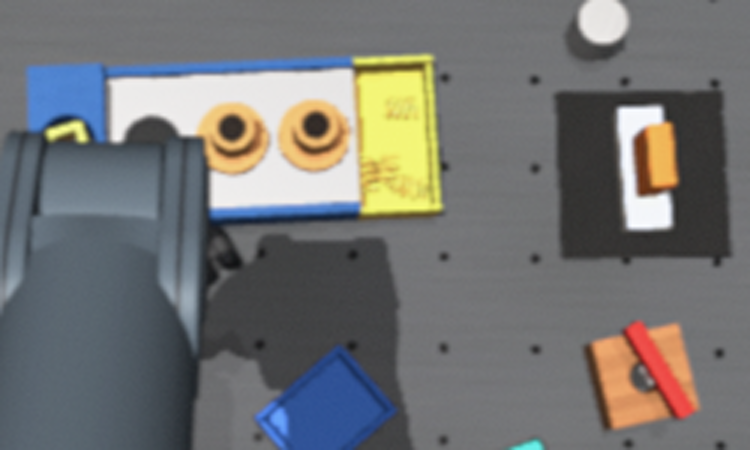

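View pics/s34.png

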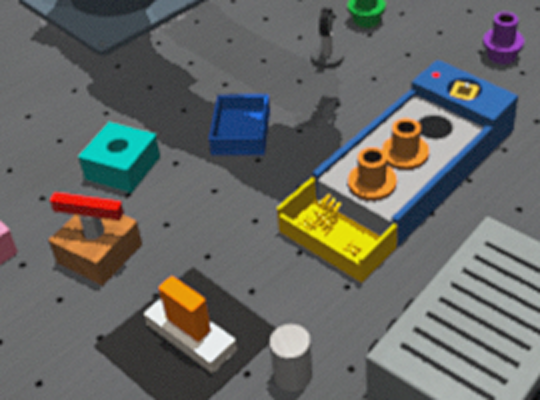

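The last pictures show all steps done: chips in the tray, both sleeves flush, clamp turned, key upright in its holder, scraper on its mat, and the arm clear. Handing in.

```bash
python3 -m handwheel '[1,0,0,0,0,1,0,0,0,0,1,0,0,0,0]' | head -2; python3 -c "
from cell import bot
print(bot.sign_off())"
```

```text
clock: 64.95
position: [0.4527, 0.0392, 0.1714]
the job is handed in; nothing more can be done
None
```

The job is handed in at about 65 s of the 210 s allowed. No verdict was reported, so the points below rest on my own last checks.

- **Chips:** All four were swept into the tray with the scraper. One leans against the deck's end; depth readings put its top at about 30–33 mm, under the 35 mm limit. I could not see its origin directly.
- **Sleeves:** The two bronze sleeves are pressed into bore 0 and bore 1. The force rose once each shoulder met the deck, and both look flush and upright in the pictures.
- **Clamp:** The key turned it clockwise until the torque climbed to about 0.7 N m, so it was against the stop. The white dot moved round to match.
- **Key and holder:** The key stands upright in the wooden holder with its tip on the table. The bar sits within about 2 mm of where it started.
- **Scraper and bystanders:** The scraper stands near the middle of its mat. No bystander in the final pictures shows any movement, and the arm was clear of everything.

Three things did not go cleanly:

- **Fingertip height:** The fingertips sit about 38 mm above the reported TCP height. Because of that, my first two grasps of a sleeve closed on nothing above its barrel. The depth images showed the offset, and I corrected for it.
- **Camera offset:** The two cameras differed by about 2.5 mm in x, so I used the average of the two.
- **Key pressure:** I pressed the key down harder than needed, 42 N at the wrist, before easing off and releasing it. That is above the 40 N limit for the arm or gripper body. The contact was through the held key, so it should not count.

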